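Put the beech utensils back in their crock and the tray back in place

TASK

Tidy up after cooking: the wooden spoon and the wooden spatula are propped on the rim of the teal bowl; drop each into the white ribbed crock on the tray, handle end down to the bottom, head up. Push the tray back until it lies flat against the front of the pine riser at the back, with the crock, mill and salt pot still standing on it. Leave the bowl and the other things on the table where they are.

Things in the scene. Friction and masses are not known exactly. Their poses are not given: they have to be found in the camera images.
- spoon: beech spoon, 225 mm long, 32 g: handle 13 mm wide, 9 mm thick to 178 mm, then a flat oval head 42 mm wide. Origin: centre of the foot (free end of the handle); x along the handle to the head, y across its width, z out of its upper face. At the start the foot stands on the table and the handle leans 32 degrees above level over the bowl's rim, which it touches 160 mm from the foot
- spatula: beech spatula, 225 mm long, 32 g (spoon and spatula balance 115 to 130 mm from the foot): the same handle (13 x 9 mm) from the foot to 165 mm, then a flat slotted rectangular blade 66 mm long, 46 mm wide and 6 mm thick. Origin and axes as for the spoon, and propped on the same bowl in the same way
- spoon_foot (a point): the spoon's foot: centre of the free end of its handle
- spatula_foot (a point): the spatula's foot: centre of the free end of its handle
- bowl: loose scalloped teal stoneware bowl, 0.8 kg, 200 mm across the rim, 85 mm high; origin at the centre of its underside, z up. Both utensils lean on the robot's side of its rim, about 43 degrees to either side of the bowl's -x axis
- crock: loose white ribbed stoneware crock, open at the top, about 0.65 kg: 106 mm across, 118 mm high, mouth 88 mm across, wall 7 mm, inner floor 8 mm above its underside; stands at one end of the tray, its underside 9 mm above the table. Origin at the centre of its underside, z up
- crock_mouth (a point): centre of the crock's mouth, level with its rim, 118 mm above its underside
- tray: loose dark wooden tray, 0.55 kg, 200 mm deep (x) by 320 mm wide (y), rim 26 mm high and 9 mm thick, floor 9 mm thick; slides on the table. Origin at the centre of its underside, x towards its back edge, z up. It starts 50 to 155 mm short of the riser and up to 0.25 rad askew; with its load it takes about 6 to 14 N to slide
- tray_back_left (a point): outer back left corner of the tray's rim, 13 mm above the table (tray frame +100, +160 mm)
- tray_back_right (a point): outer back right corner of the tray's rim, 13 mm above the table (tray frame +100, -160 mm)
- tray_front (a point): middle of the outer face of the tray's front rim, 13 mm above the table (tray frame -100, 0 mm)
- riser: fixed low pine riser shelf along the back, 75 mm high, 1.3 m wide, with plates and pots on it. Origin at the foot of the middle of its front face; y runs along that face, x away from the robot into the riser
- mill: loose wooden pepper mill, 52 mm across, 143 mm high, 0.22 kg, standing at the tray's other end; origin at the centre of its underside
- saltpot: loose stoneware salt pot with wooden lid, 62 mm across, 65 mm high, 0.18 kg, standing at the back of the tray's middle; origin at the centre of its underside
- mug: loose white mug, 80 mm across, 88 mm high, standing between tray and bowl; leave alone
- oil: loose green glass oil bottle, 62 mm across, 200 mm high, to the right of the tray; leave alone
- dish: two small stacked teal plates, 140 mm across, 32 mm high, to the left of the bowl; leave alone
- pot: small plant in a ribbed white pot, 100 mm across, 85 mm high (about 210 mm with leaves), far left; leave alone
Mind the look-alikes: they are no part of the job. Leave any green look-alike of the spoon alone.

How it is judged:
By the outcome, as a careful person would: the job done as asked, in the order asked, and still so for the second after the job is handed in, with the robot touching nothing.
It also fails if it takes over 70 s, if anything falls off the work surface, if the arm or the gripper's body presses on something with over 40 N, if the wrist force passes 120 N, or if a joint passes its speed limit or range.

ROBOT

A 6-joint arm with a two-finger parallel gripper is mounted at the origin on the work surface. World frame = base frame: x ahead of the robot, y to its left, z up, the work surface at z = 0. Lengths are in m, angles in rad, forces in N, time in s.
With the tool pointing down it reaches from about 0.25 to 0.8 m from the base axis. Payload 8.5 kg.
Tool frame: the origin (TCP) lies at the very end of the fingers, on their centre line; the grasp point (between the pads) lies 19 mm behind it; z points along the fingers, y is the line along which they close (so a half turn about z gives the same grasp; the last joint's range is limited). The gripper opens to 85 mm and grips with 20 to 120 N. Pads are 22 mm wide; open, the fingers measure 114 mm over their backs; the gripper's body (76 mm by 85 mm) begins 54 mm behind the grasp point. The pads swing forward as they close: fully open they stand 13 mm farther back than shut.
Start: joints at [-1.14, 0.238, -0.013, 1.319, 0, 1.571], TCP at [0.219, -0.477, 0.198] pointing down, gripper open.
Joint ranges: [-2.66, 2.66], [-1.03, 1.9], [-1.14, 1.46], [-1.82, 2.27], [-1.45, 1.34], [-3.14, 3.14]. Speed limits (rad/s): [2.22, 2.22, 2.79, 3.14, 3.14, 3.14].

INTERFACE

Orientations are given as a rotation vector (axis times angle).
In Python, from bench import get_obs, grab_frame, camera_params, sign_off gives the robot as it stands.
- The arm moves only by the tool drive_tool, never from a script. Its argument "commands" is a list that holds one entry, the list of rows, each a list of 6 numbers: the shift along the tool's x, y, z in units of 25 mm (1.0 is 25 mm), then the turn, a rotation vector about the tool's x, y, z in units of 6 degrees (1.0 is 6 degrees). A call has 1 to 20 rows; each row shifts and turns the commanded pose from where the row before left it, along the tool's axes as they then stand; what a row does not reach is not made up. A row lasts 1/12 s, in which the tool goes at most 41.7 mm and 7.16 degrees, less where a joint would pass 70% of its speed; a pose out of reach is approached as far as the arm can. A call is refused whole if a number of a shift passes 1 or a number of a turn 1, either way. A call with a gripper value outside its range is refused whole. "fingers" is the closure, from -1 (fully open) to 1 (shut), set as the call begins (left out, the last holds). The fingers move at their own pace and stop on an object; "squeeze" is the grip in N (left out, the last holds). Time passes only in rows, so rows that do not move let the fingers close. It gives the time, the measured TCP pose, the force, the opening and the grip force at its end, in the units of the state.
- get_obs(): the state, without advancing time (a new reading comes with each control period).
- grab_frame(name): name is "scene" or "side" or "wrist"; returns (picture, depth): 480x640x3 uint8, red, green, blue; 480x640 float32, m along the optical axis (not along the pixel's ray), 0 where there is no reading.
- camera_params(name): a dict with "camera_matrix" (3x3 intrinsics, pixels), "extrinsics" (4x4, takes a point from world to camera coordinates). Camera axes: x right, y down, z forward; pixel columns grow to the right and rows downward; lengths in m; the calibration is good to about 2 mm. The wrist camera is an equidistant fisheye: a pixel r from the principal point sees the ray r / f radians off the axis. A picture is of the moment at which its call begins: read the wrist's pose just before it. camera_params takes no time and is no camera call; for the wrist camera it gives the pose at the moment of the call.
- sign_off(): hands the job in; it is judged then, once.
The state is a dict: "time_s": time; "q": joint angles; "joint_vel": joint speeds; "joint_efforts": joint torques, N m; "eef_pos": TCP position; "orientation": TCP orientation; "contact_force": force on the tool from outside, world axes, zero at the start; "ft_torque": the same for the moment, N m; "finger_gap": finger opening in m; "finger_force": force on a finger pad.
Only numpy, scipy, OpenCV 4.12 (cv2) and the standard library are available. Lean on these libraries where they do the work, as an engineer would, in place of code of your own. Each camera call takes 0.05 s, during which the arm holds its last target. There are 200 camera calls.

## Working session

There is one attempt and no reset: what is moved stays moved. The work goes in short steps, Python scripts to look and compute and a tool call to move; the robot and the scene stay as the last step left them, time stands still between calls to the robot, and variables do not carry over. Pictures are saved under pics/ and viewed, at most 10 in all, crops included, and the job is handed in when it is done.

Besides the shell and the picture viewer there is one more tool, called by a JSON object that holds its "fn" and its "kwargs". drive_tool: Moves the arm, as the interface text tells. Its arguments: {"type":"object","properties":{"commands":{"type":"array","items":{"type":"array","items":{"type":"array","items":{"type":"number"}}}},"fingers":{"type":"number"},"squeeze":{"type":"number"}},"required":["commands"]}

```bash
ls; mkdir -p pics; python3 - <<'E'
from bench import *
import cv2,numpy as np
print(get_obs())
for n in ("scene","side"):
    p,d=grab_frame(n); np.savez(f"pics/{n}0.npz",p=p,d=d); cv2.imwrite(f"pics/{n}0.png",p[:,:,::-1]); c=camera_params(n); print(n,c)
E
```

```text
pics
{'time_s': 0.0, 'q': array([-1.13996846e+00,  2.38780088e-01, -1.42711943e-02,  1.31919298e+00,
        3.74461864e-05,  1.57080736e+00]), 'joint_vel': array([-6.29081218e-04,  6.74692248e-04, -7.19780007e-04, -4.39861627e-05,
        1.19842130e-04, -1.54923102e-04]), 'joint_efforts': array([ 8.63330461e-04, -5.38792026e+01,  3.46436334e+01,  1.84431783e-02,
        1.40418406e-04,  4.15748246e-06]), 'eef_pos': array([ 0.21906744, -0.47659327,  0.19727143]), 'orientation': array([-3.06759825e+00, -6.71200096e-01,  4.28517463e-04]), 'contact_force': array([0.12940905, 0.12287815, 0.06858532]), 'ft_torque': array([ 0.01547372,  0.00475136, -0.0160464 ]), 'finger_force': 0.0, 'finger_gap': 0.08539216238007283}
scene {'camera_matrix': array([[498.11822505,   0.        , 320.228288  ],
       [  0.        , 498.11822505, 241.11974761],
       [  0.        ,   0.        ,   1.        ]]), 'extrinsics': array([[-0.27463455,  0.96154528,  0.00255756,  0.0921759 ],
       [ 0.78830511,  0.22667551, -0.57200811, -0.3854545 ],
       [-0.55059143, -0.15507705, -0.82024398,  1.74830296],
       [ 0.        ,  0.        ,  0.        ,  1.        ]])}
side {'camera_matrix': array([[567.22311727,   0.        , 315.41309866],
       [  0.        , 567.22311727, 242.60320476],
       [  0.        ,   0.        ,   1.        ]]), 'extrinsics': array([[ 0.83365121, -0.55216809,  0.0116643 , -0.45203966],
       [-0.42212058, -0.65064323, -0.63125082,  0.33932296],
       [ 0.35614586,  0.52131927, -0.77549103,  1.44360321],
       [ 0.        ,  0.        ,  0.        ,  1.        ]])}
```

View pics/scene0.png

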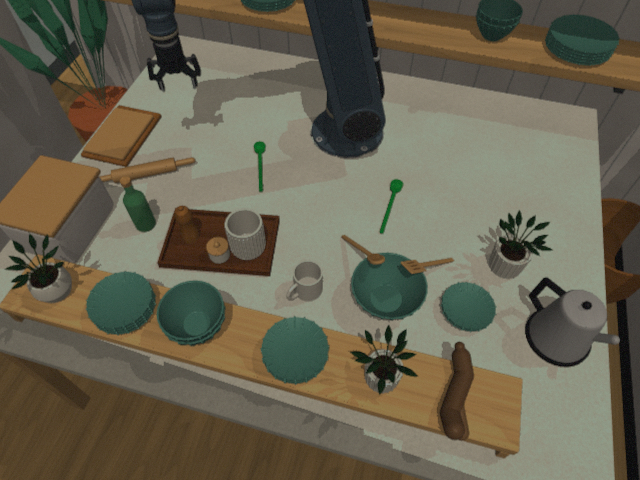

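View pics/side0.png

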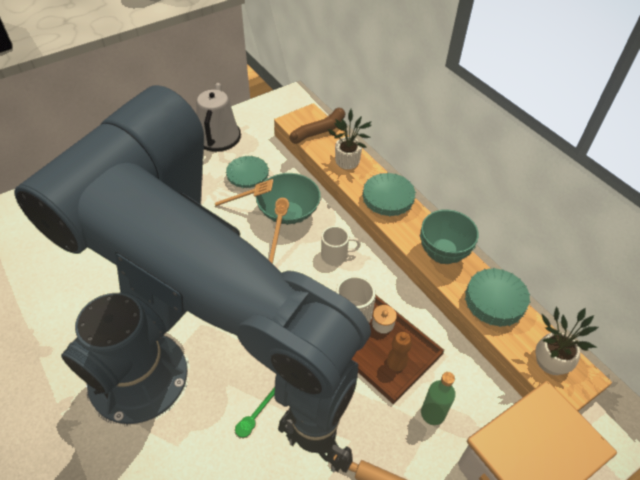

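The scene view shows the spoon from foot (343,237) to head (375,260), and the spatula from foot (452,261) to head (412,268). The bowl is at (389,285), the crock mouth at (245,222), and the tray corners at about (192,211), (280,215), (272,273) and (160,265). The riser front edge runs from about (70,275) to (520,375). In the side view the spatula is at (217,205)-(265,187) and the spoon at (272,262)-(282,207).

```bash
cat > h.py <<'E'
from bench import *
import cv2,numpy as np
def cloud(n,d):
    c=camera_params(n);K=c["camera_matrix"];E=c["extrinsics"]
    v,u=np.mgrid[:480,:640]
    P=np.stack([(u-K[0,2])/K[0,0]*d,(v-K[1,2])/K[1,1]*d,d],-1)
    return (P-E[:3,3])@E[:3,:3]
def ray(n,px,z):
    c=camera_params(n);K=c["camera_matrix"];R=c["extrinsics"][:3,:3];t=c["extrinsics"][:3,3]
    o=-R.T@t; r=R.T@np.linalg.inv(K)@np.array([px[0],px[1],1.])
    return o+r*(z-o[2])/r[2]
def proj(n,P):
    c=camera_params(n);q=c["extrinsics"][:3,:3]@P+c["extrinsics"][:3,3];q=c["camera_matrix"]@q;return q[:2]/q[2]
E
python3 - <<'E'
from h import *
np.set_printoptions(precision=4,suppress=True)
def comps(n,m,W,box,minA=25):
    x0,y0,x1,y1=box;mm=np.zeros_like(m,np.uint8);mm[y0:y1,x0:x1]=m[y0:y1,x0:x1]
    k,l,s,c=cv2.connectedComponentsWithStats(mm)
    for i in range(1,k):
        if s[i,4]<minA: continue
        yield l==i,s[i]
for n,box in (("scene",(330,225,470,285)),("side",(200,170,310,275))):
    f=np.load(f"pics/{n}0.npz");p,d=f["p"],f["d"];hsv=cv2.cvtColor(p,cv2.COLOR_RGB2HSV);W=cloud(n,d)
    m=(hsv[...,0]<20)&(hsv[...,1]>110)&(hsv[...,2]>70)
    print(n)
    for mk,s in comps(n,m,W,box):
        Q=W[mk&(d>0)];z=Q[:,2]
        ys,xs=np.nonzero(mk);px=np.c_[xs,ys].astype(np.float32)
        l=cv2.fitLine(px,cv2.DIST_L2,0,.01,.01).ravel();t=(px-l[2:])@l[:2]
        e=[l[2:]+l[:2]*t.min(),l[2:]+l[:2]*t.max()]
        print("util",s,"px ends",e,"on table",[ray(n,a,0.004) for a in e],"zrange",z.min(),z.max())
        L=cv2.fitLine(Q.astype(np.float32),cv2.DIST_HUBER,0,.001,.001).ravel();t=(Q-L[3:])@L[:3]
        print("  3d line",L[:3],"ends",L[3:]+L[:3]*t.min(),L[3:]+L[:3]*t.max(),"elev",np.degrees(np.arcsin(L[2])))
f=np.load("pics/scene0.npz");p,d=f["p"],f["d"];hsv=cv2.cvtColor(p,cv2.COLOR_RGB2HSV);W=cloud("scene",d)
def box(W,lo,hi): return ((W>lo)&(W<hi)).all(-1)&(d>0)
z=W[...,2]; v,u=np.mgrid[:480,:640]
def circ(mk,name):
    Q=W[mk];A=np.c_[2*Q[:,:2],np.ones(len(Q))];b=(Q[:,:2]**2).sum(1)
    s=np.linalg.lstsq(A,b,rcond=None)[0];print(name,len(Q),"c",s[:2],"r",np.sqrt(s[2]+s[:2]@s[:2]),"z",Q[:,2].max())
circ((u>345)&(u<432)&(v>245)&(v<325)&(z>.08)&(z<.09)&(hsv[...,0]>60),"bowl")
circ((u>220)&(u<270)&(v>205)&(v<262)&(z>.121)&(z<.135),"crock")
for nm,b in (("saltpot",(205,233,232,267)),("mill",(170,203,200,245)),("mug",(285,260,325,305))):
    mk=(u>b[0])&(u<b[2])&(v>b[1])&(v<b[3]);Q=W[mk&(z>.035)];print(nm,len(Q),Q.min(0),Q.max(0))
# tray
mk=(u>150)&(u<290)&(v>200)&(v<285)&(hsv[...,0]<20)&(hsv[...,1]>110)&(z>.019)&(z<.032)
Q=W[mk];r=cv2.minAreaRect((Q[:,:2]*1000).astype(np.float32));print("tray rim",r,cv2.boxPoints(r))
# riser top edge
mk=(z>.068)&(z<.082)&(hsv[...,0]<25)&(hsv[...,1]>80)&(v>260)
Q=W[mk]; ys=np.arange(-.6,.61,.1)
for y in ys:
    q=Q[abs(Q[:,1]-y)<.02]
    if len(q)>5: print("riser y",round(y,2),np.percentile(q[:,0],2),len(q))
E
```

```text
scene
util [342 235  43  29 252] px ends [array([342.0542, 235.9186], dtype=float32), array([382.2267, 262.6636], dtype=float32)] on table [array([0.4438, 0.0986, 0.004 ]), array([0.5034, 0.2332, 0.004 ])] zrange 0.01025058034994289 0.12788339199127563
  3d line [0.6108 0.5891 0.5289] ends [0.447  0.1009 0.0103] [0.5821 0.2312 0.1273] elev 31.9345
util [401 258  53  16 327] px ends [array([401.6933, 267.7258], dtype=float32), array([453.0285, 260.1942], dtype=float32)] on table [array([0.5048, 0.2902, 0.004 ]), array([0.4386, 0.4279, 0.004 ])] zrange 0.008551969185999573 0.1289306620804995
  3d line [ 0.6362 -0.5693  0.5207] ends [0.439  0.4262 0.0102] [0.5811 0.2991 0.1265] elev 31.37949
side
util [216 179  57  27 318] px ends [array([215.6376, 203.9859], dtype=float32), array([273.2186, 183.4103], dtype=float32)] on table [array([0.4389, 0.423 , 0.004 ]), array([0.6414, 0.4029, 0.004 ])] zrange -0.003318895012055973 0.1297384648125224
  3d line [ 0.6284 -0.5706  0.5287] ends [0.4395 0.4189 0.0106] [0.5779 0.2932 0.127 ] elev 31.918049
util [269 198  20  64 389] px ends [array([270.
[... 590 characters left out ...]
0.035 ] [1.2918 0.2699 1.2133]
tray rim ((567.8518676757812, -237.9988555908203), (207.74417114257812, 321.31890869140625), 11.576760292053223) [[ 433.8517 -101.4529]
 [ 498.3341 -416.2351]
 [ 701.8521 -374.5449]
 [ 637.3696  -59.7626]]
riser y -0.6 0.7842733977344515 320
riser y -0.5 0.7853408202158758 906
riser y -0.4 0.9282050964271351 105
riser y -0.3 0.7822551330943042 549
riser y -0.2 0.9140288314607975 221
riser y -0.1 0.7824726137453677 972
riser y -0.0 0.7805593124164534 830
riser y 0.1 0.9314209240048108 101
riser y 0.2 0.7805377730103547 1152
riser y 0.3 0.7772280711219598 453
riser y 0.4 0.7788619091521494 1259
riser y 0.5 0.7779078940632144 608
riser y 0.6 0.777765970050509 1228
```

```bash
cat >> h.py <<'E'
from scipy.spatial.transform import Rotation as Ro
from scipy.linalg import logm,expm
np.set_printoptions(precision=4,suppress=True)
def tool(A,P,roll=0):
    A,P=np.radians([A,P]);h=np.array([np.cos(A),np.sin(A),0]);Z=np.array([0,0,1.])
    z=h*np.cos(P)-Z*np.sin(P);x=-(h*np.sin(P)+Z*np.cos(P))
    return np.c_[x,np.cross(z,x),z]
def T(R,p):
    M=np.eye(4);M[:3,:3]=R;M[:3,3]=p;return M
def now():
    o=get_obs();return T(Ro.from_rotvec(o["orientation"]).as_matrix(),o["eef_pos"])
def tgt(g,A,P): R=tool(A,P);return T(R,np.array(g)+.019*R[:,2])   # g = grasp point
def row(r):
    r=np.array(r,float);return T(Ro.from_rotvec(np.radians(r[3:]*6)).as_matrix(),r[:3]*.025)
def plan(M0,M1,speed=.7,N=None):
    D=np.linalg.inv(M0)@M1;L=np.real(logm(D))
    if N is None:
        w=Ro.from_matrix(D[:3,:3]).magnitude();N=1
        while True:
            I=np.real(expm(L/N))
            if max(np.linalg.norm(I[:3,3])/.025,np.degrees(w)/N/6)<=speed: break
            N+=1
    I=np.real(expm(L/N));r=np.round(np.r_[I[:3,3]/.025,np.degrees(Ro.from_matrix(I[:3,:3]).as_rotvec())/6],2)
    M=M0.copy();path=[]
    for _ in range(N): M=M@row(r);path.append(M[:3,3])
    e=M1[:3,3]-M[:3,3]
    print("N",N,"row",r.tolist(),"end",M[:3,3],"err mm",e*1000,"deg",np.degrees(Ro.from_matrix(M[:3,:3].T@M1[:3,:3]).magnitude()).round(2),"mid",path[N//2],"min",np.min(path,0))
    return M
E
python3 - <<'E'
from h import *
M=now();U=M.copy();U[2,3]+=.1
M=plan(M,U)
M=plan(M,T(tool(-55,90),[.38,-.02,.33]),.8)
sp=np.array([.614,.586,.529]);f=np.array([.4445,.0985,.003])
print(f+sp*.125)
E
```

```text
N 6 row [-0.0, -0.0, -0.67, 0.0, -0.0, 0.0] end [ 0.2191 -0.4768  0.2979] err mm [-0.0527  0.1135 -0.4999] deg 0.0 mid [ 0.2191 -0.4767  0.2644] min [ 0.2191 -0.4768  0.2141]
N 28 row [0.79, 0.03, -0.05, -0.0, -0.0, -0.6] end [ 0.3761 -0.0181  0.3333] err mm [ 3.8814 -1.8769 -3.2908] deg 0.49 mid [ 0.4114 -0.2655  0.3167] min [ 0.2374 -0.4692  0.2991]
[0.5212 0.1718 0.0691]
```

{"fn": "drive_tool", "kwargs": {"commands": [[[0,0,-0.67,0,0,0],[0,0,-0.67,0,0,0],[0,0,-0.67,0,0,0],[0,0,-0.67,0,0,0],[0,0,-0.67,0,0,0],[0,0,-0.67,0,0,0],[0.79,0.03,-0.05,0,0,-0.6],[0.79,0.03,-0.05,0,0,-0.6],[0.79,0.03,-0.05,0,0,-0.6],[0.79,0.03,-0.05,0,0,-0.6],[0.79,0.03,-0.05,0,0,-0.6],[0.79,0.03,-0.05,0,0,-0.6],[0.79,0.03,-0.05,0,0,-0.6],[0.79,0.03,-0.05,0,0,-0.6],[0.79,0.03,-0.05,0,0,-0.6],[0.79,0.03,-0.05,0,0,-0.6],[0.79,0.03,-0.05,0,0,-0.6],[0.79,0.03,-0.05,0,0,-0.6],[0.79,0.03,-0.05,0,0,-0.6],[0.79,0.03,-0.05,0,0,-0.6]]]}}

```text
time_s: 1.77
eef_pos: [0.406, -0.2836, 0.3155]
orientation: [-2.487, -1.918, 0.0]
contact_force: [0.1, -0.5, -0.2]
finger_gap: 0.0851
finger_force: 0.0
```

{"fn": "drive_tool", "kwargs": {"commands": [[[0.79,0.03,-0.05,0,0,-0.6],[0.79,0.03,-0.05,0,0,-0.6],[0.79,0.03,-0.05,0,0,-0.6],[0.79,0.03,-0.05,0,0,-0.6],[0.79,0.03,-0.05,0,0,-0.6],[0.79,0.03,-0.05,0,0,-0.6],[0.79,0.03,-0.05,0,0,-0.6],[0.79,0.03,-0.05,0,0,-0.6],[0.79,0.03,-0.05,0,0,-0.6],[0.79,0.03,-0.05,0,0,-0.6],[0.79,0.03,-0.05,0,0,-0.6],[0.79,0.03,-0.05,0,0,-0.6],[0.79,0.03,-0.05,0,0,-0.6],[0.79,0.03,-0.05,0,0,-0.6],[0,0,0,0,0,0]]]}}

```text
time_s: 3.02
eef_pos: [0.3746, -0.0164, 0.3338]
orientation: [-1.431, -2.796, -0.001]
contact_force: [0.9, -0.5, 0.8]
finger_gap: 0.0854
finger_force: 0.0
```

```bash
python3 - <<'E'
from h import *
o=get_obs();print(o["time_s"],o["q"],o["eef_pos"])
sp=np.array([.614,.586,.529]);f=np.array([.4445,.0985,.003]);g=f+sp*.122
G=tgt(g,43.7,58);B=G.copy();B[:3,3]-=.09*G[:3,2]
M=plan(now(),B);plan(M,G,.6)
for n in ("side","scene"):
  p,d=grab_frame(n);np.savez(f"pics/{n}1.npz",p=p,d=d);W=cloud(n,d)
  hsv=cv2.cvtColor(p,cv2.COLOR_RGB2HSV);m=(hsv[...,0]<20)&(hsv[...,1]>110)&(hsv[...,2]>70)&(d>0)
  for nm,foot,ax in (("spoon",f,sp),("spat",np.array([.4405,.4250,.003]),np.array([.632,-.57,.525]))):
    ax=ax/np.linalg.norm(ax);r=W-foot;t=r@ax;dist=np.linalg.norm(r-t[...,None]*ax,axis=-1)
    k=m&(dist<.02)&(t>-.02)&(t<.14);Q=W[k];tt=t[k]
    A=np.c_[tt,np.ones(len(tt))];s=np.linalg.lstsq(A,Q,rcond=None)[0]
    print(n,nm,len(Q),"t",tt.min(),tt.max(),"dir",s[0]/np.linalg.norm(s[0]),"pt at .12",s[0]*.12+s[1],"expected",foot+ax*.12, "at 0",s[1])
E
```

```text
3.0167 [-0.0444 -0.0337  0.0185  1.6231  0.0008  0.9017] [ 0.3746 -0.0164  0.3338]
N 25 row [-0.08, 0.25, 0.39, -0.18, -0.16, -0.63] end [0.4945 0.1406 0.129 ] err mm [-2.2581  3.4028 -1.293 ] deg 0.65 mid [0.4546 0.0408 0.2187] min [ 0.3809 -0.0143  0.129 ]
N 7 row [0.0, 0.03, 0.52, -0.01, 0.0, -0.01] end [0.5261 0.1775 0.0519] err mm [ 0.6313 -0.5386 -0.4839] deg 0.08 mid [0.5126 0.1616 0.085 ] min [0.499  0.1458 0.0519]
side spoon 183 t 0.0022187701223754935 0.139938734919714 dir [0.6126 0.5929 0.5226] pt at .12 [0.5153 0.1682 0.0705] expected [0.5182 0.1688 0.0665] at 0 [0.4418 0.0971 0.0078]
side spat 79 t 0.006432706623182172 0.11829679970462999 dir [ 0.6183 -0.5682  0.543 ] pt at .12 [0.5089 0.3537 0.0719] expected [0.5163 0.3566 0.066 ] at 0 [0.4347 0.4219 0.0067]
scene spoon 90 t 0.003963868205422713 0.13793692580851405 dir [0.6091 0.5946 0.5249] pt at .12 [0.5162 0.1675 0.0702] expected [0.5182 0.1688 0.0665] at 0 [0.4431 0.0962 0.0072]
scene spat 103 t 0.002928646320134113 0.13988158331862383 dir [ 0.6321 -0.5696  0.5254] pt at .12 [0.5139 0.3593 0.0718] expected [0.5163 0.3566 0.066 ] at 0 [0.4381 0.4276 0.0088]
```

{"fn": "drive_tool", "kwargs": {"commands": [[[-0.08,0.25,0.39,-0.18,-0.16,-0.63],[-0.08,0.25,0.39,-0.18,-0.16,-0.63],[-0.08,0.25,0.39,-0.18,-0.16,-0.63],[-0.08,0.25,0.39,-0.18,-0.16,-0.63],[-0.08,0.25,0.39,-0.18,-0.16,-0.63],[-0.08,0.25,0.39,-0.18,-0.16,-0.63],[-0.08,0.25,0.39,-0.18,-0.16,-0.63],[-0.08,0.25,0.39,-0.18,-0.16,-0.63],[-0.08,0.25,0.39,-0.18,-0.16,-0.63],[-0.08,0.25,0.39,-0.18,-0.16,-0.63],[-0.08,0.25,0.39,-0.18,-0.16,-0.63],[-0.08,0.25,0.39,-0.18,-0.16,-0.63],[-0.08,0.25,0.39,-0.18,-0.16,-0.63],[-0.08,0.25,0.39,-0.18,-0.16,-0.63],[-0.08,0.25,0.39,-0.18,-0.16,-0.63],[-0.08,0.25,0.39,-0.18,-0.16,-0.63],[-0.08,0.25,0.39,-0.18,-0.16,-0.63],[-0.08,0.25,0.39,-0.18,-0.16,-0.63],[-0.08,0.25,0.39,-0.18,-0.16,-0.63],[-0.08,0.25,0.39,-0.18,-0.16,-0.63]]]}}

```text
time_s: 4.78
eef_pos: [0.487, 0.0924, 0.1642]
orientation: [-0.529, 2.643, 0.231]
contact_force: [-0.7, -0.4, 0.7]
finger_gap: 0.0854
finger_force: 0.0
```

{"fn": "drive_tool", "kwargs": {"commands": [[[-0.08,0.25,0.39,-0.18,-0.16,-0.63],[-0.08,0.25,0.39,-0.18,-0.16,-0.63],[-0.08,0.25,0.39,-0.18,-0.16,-0.63],[-0.08,0.25,0.39,-0.18,-0.16,-0.63],[-0.08,0.25,0.39,-0.18,-0.16,-0.63],[0,0,0,0,0,0]]]}}

```text
time_s: 5.28
eef_pos: [0.4962, 0.1375, 0.1264]
orientation: [-0.953, 2.429, 0.271]
contact_force: [-0.5, 0.1, -0.0]
finger_gap: 0.0852
finger_force: 0.0
```

```bash
python3 - <<'E'
from h import *
o=get_obs();print(o["time_s"],o["q"],o["eef_pos"])
a=np.array([.612,.593,.524]);a/=np.linalg.norm(a);g=np.array([.517,.1694,.0666])+a*.003
G=tgt(g,44.1,58);B=G.copy();B[:3,3]-=.06*G[:3,2]
M=plan(now(),B,N=3);plan(M,G,N=5)
E
```

```text
5.2833 [ 0.0425 -0.0371 -0.7075  0.4568  0.3488 -0.6257] [0.4962 0.1375 0.1264]
N 3 row [-0.04, 0.12, 0.39, -0.04, -0.0, -0.06] end [0.5032 0.1563 0.1032] err mm [ 0.0291 -0.2807 -0.2131] deg 0.09 mid [0.5009 0.15   0.1109] min [0.4986 0.1437 0.1032]
N 5 row [0.0, -0.0, 0.48, -0.0, -0.0, 0.0] end [0.526  0.1784 0.0522] err mm [ 0.0721 -0.2156 -0.1655] deg 0.09 mid [0.5169 0.1696 0.0726] min [0.5078 0.1608 0.0522]
```

{"fn": "drive_tool", "kwargs": {"commands": [[[-0.04,0.12,0.39,-0.04,0,-0.06],[-0.04,0.12,0.39,-0.04,0,-0.06],[-0.04,0.12,0.39,-0.04,0,-0.06],[0,0,0.48,0,0,0],[0,0,0.48,0,0,0],[0,0,0.48,0,0,0],[0,0,0.48,0,0,0],[0,0,0.48,0,0,0],[0,0,0,0,0,0]]]}}

```text
time_s: 6.03
eef_pos: [0.5271, 0.1782, 0.0529]
orientation: [-0.976, 2.422, 0.279]
contact_force: [0.0, -0.4, -0.5]
finger_gap: 0.0856
finger_force: 0.0
```

{"fn": "drive_tool", "kwargs": {"commands": [[[0,0,0,0,0,0],[0,0,0,0,0,0],[0,0,0,0,0,0],[0,0,0,0,0,0],[0,0,0,0,0,0],[0,0,0,0,0,0],[0,0,0,0,0,0],[0,0,0,0,0,0],[0,0,0,0,0,0],[0,0,0,0,0,0],[0,0,0,0,0,0],[0,0,0,0,0,0]]], "fingers": 1, "squeeze": 40}}

```text
time_s: 7.03
eef_pos: [0.5269, 0.1788, 0.0545]
orientation: [-0.979, 2.418, 0.278]
contact_force: [0.8, 0.5, -0.2]
finger_gap: -0.0
finger_force: 0.0
```

The fingers closed on nothing, so I'll look.

```bash
python3 - <<'E'
from h import *
p,d=grab_frame("side");q,e=grab_frame("scene")
np.savez("pics/m.npz",p=p,d=d,q=q,e=e)
a=cv2.resize(p[150:300,180:330],(400,400),interpolation=cv2.INTER_CUBIC);b=cv2.resize(q[190:310,320:440],(400,400),interpolation=cv2.INTER_CUBIC)
cv2.imwrite("pics/m.png",np.hstack([a,b])[:,:,::-1])
t=now();print(t[:3,3],"side px",proj("side",t[:3,3]),"scene",proj("scene",t[:3,3]),"grasp",t[:3,3]-.019*t[:3,2])
E
```

```text
[0.5269 0.1788 0.0544] side px [278.0085 231.2129] scene [363.2055 255.2338] grasp [0.5196 0.1718 0.0705]
```

View pics/m.png

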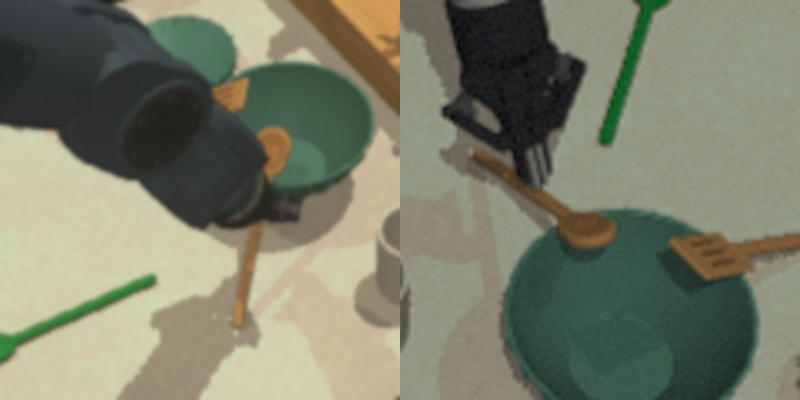

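Both views show the fingers shut above or beside the handle. The tips appear in the scene image at about (361,245), while the TCP projects to (363,255). I'll measure tips and handle from the depth.

```bash
python3 - <<'E'
from h import *
f=np.load("pics/m.npz");t=now();Ti=np.linalg.inv(t)
a=np.array([.612,.593,.524]);a/=np.linalg.norm(a)
for n,p,d in (("side",f["p"],f["d"]),("scene",f["q"],f["e"])):
    W=cloud(n,d);hsv=cv2.cvtColor(p,cv2.COLOR_RGB2HSV)
    L=(W-t[:3,3])@t[:3,:3]
    ok=(d>0)&(np.linalg.norm(L,axis=-1)<.09)&(W[...,2]>.015)
    wood=ok&(hsv[...,0]<20)&(hsv[...,1]>110)&(hsv[...,2]>70)
    dark=ok&(hsv[...,2]<75)&(hsv[...,1]<140)
    Q=L[wood];print(n,"wood in tool frame n",len(Q))
    for lo in np.arange(-.06,.09,.02):
        k=Q[(Q[:,0]>lo)&(Q[:,0]<lo+.02)]
        if len(k)>3: print("  x",lo,"y med",np.median(k[:,1]),"z med",np.median(k[:,2]))
    D=L[dark&(abs(L[...,0])<.02)&(abs(L[...,1])<.03)]
    if len(D): print(" dark z max pct",np.percentile(D[:,2],[50,90,98,100]),"y",np.percentile(D[:,1],[5,50,95]),"x",np.percentile(D[:,0],[5,50,95]),len(D))
    k=wood&(np.linalg.norm(W-np.array([.444,.097,.01]),axis=-1)<.14);Q=W[k];l=cv2.fitLine(Q.astype(np.float32),cv2.DIST_HUBER,0,.001,.001).ravel();print(l, "pt z=.07",l[3:]+l[:3]*(.07-l[5])/l[2])
E
```

```text
side wood in tool frame n 200
  x -0.06 y med -0.0044415509239072075 z med -0.022587231044596062
  x 1.3877787807814457e-17 y med 0.000400948687253366 z med -0.022586022264618623
  x 0.020000000000000018 y med 0.00019254569167198541 z med -0.022122016313503634
  x 0.04000000000000002 y med 0.0002464935635645565 z med -0.02245102780882742
  x 0.060000000000000026 y med 0.0016900856296581052 z med -0.02260566711525942
  x 0.08000000000000002 y med -0.0008574825711124465 z med -0.023552693575253976
 dark z max pct [-0.0707 -0.0526 -0.0491 -0.0483] y [-0.0212 -0.0137 -0.0127] x [0.006  0.0067 0.0112] 6
[0.6133 0.5765 0.5399 0.49   0.144  0.0492] pt z=.07 [0.5136 0.1662 0.07  ]
scene wood in tool frame n 173
  x -0.06 y med -0.0005662114834711057 z med -0.022447856365207082
  x -0.039999999999999994 y med -0.0010556162687961551 z med -0.02114155756235462
  x -0.01999999999999999 y med -0.001895916847890821 z med -0.021711410735290457
  x 1.3877787807814457e-17 y med -0.0017795712416726088 z med -0.022207448528413352
  x 0.020000000000000018 y med -0.0028681705532928262 z med -0.021922815002512263
  x 0.04000000000000002 y med -0.0017835360373370628 z med -0.022725430336069767
  x 0.060000000000000026 y med -0.0013473367524360496 z med -0.022443408578438157
  x 0.08000000000000002 y med -0.003420892441530349 z med -0.021885434247309318
 dark z max pct [-0.0753 -0.0472 -0.0408 -0.0332] y [-0.0177 -0.006   0.0186] x [-0.0144 -0.0091  0.0039] 160
[0.6072 0.5976 0.5237 0.4996 0.1505 0.0557] pt z=.07 [0.5162 0.1668 0.07  ]
```

```bash
python3 - <<'E'
from h import *
f=np.load("pics/m.npz");t=now();q=f["q"].copy()
for z in np.arange(-.08,.011,.01): 
    u=proj("scene",t[:3,3]+z*t[:3,2]);i=np.round(u).astype(int);print(round(z,3),u,f["q"][i[1],i[0]],f["e"][i[1],i[0]])
im=cv2.resize(q[220:280,330:400],(700,600),interpolation=cv2.INTER_CUBIC)[:,:,::-1].copy()
for z in (-.06,-.04,-.02,0): u=(proj("scene",t[:3,3]+z*t[:3,2])-[330,220]+.5)*10;cv2.circle(im,tuple(int(x) for x in u),4,(0,0,255),-1)
g=np.load("pics/scene0.npz")["p"][40:100,140:210];b=cv2.resize(g,(700,600),interpolation=cv2.INTER_CUBIC)[:,:,::-1].copy()
M=T(Ro.from_rotvec([-3.0676,-.6712,0]).as_matrix(),[.21907,-.4766,.19727])
for l in ([0,0,0],[0,.0425,-.013],[0,-.0425,-.013],[0,0,-.073]): u=(proj("scene",M[:3,3]+M[:3,:3]@np.array(l))-[140,40]+.5)*10;cv2.circle(b,tuple(int(x) for x in u),4,(0,0,255),-1)
cv2.imwrite("pics/tip.png",np.hstack([im,b])[::2,::2].copy() if 0 else cv2.resize(np.hstack([im,b]),(800,343)))
E
```

```text
-0.08 [357.0338 229.9537] [26 32 34] 1.3396751
-0.07 [357.8223 233.1836] [32 33 34] 1.3441553
-0.06 [358.6059 236.3931] [100 100  95] 1.346928
-0.05 [359.3845 239.5825] [87 86 84] 1.3551929
-0.04 [360.1583 242.7519] [92 91 85] 1.3574369
-0.03 [360.9272 245.9016] [88 81 73] 1.3548145
-0.02 [361.6913 249.0316] [111  81  51] 1.3692286
-0.01 [362.4508 252.1423] [99 87 73] 1.369107
-0.0 [363.2055 255.2338] [108 101  90] 1.447029
0.01 [363.9556 258.3063] [95 96 85] 1.445082
```

View pics/tip.png

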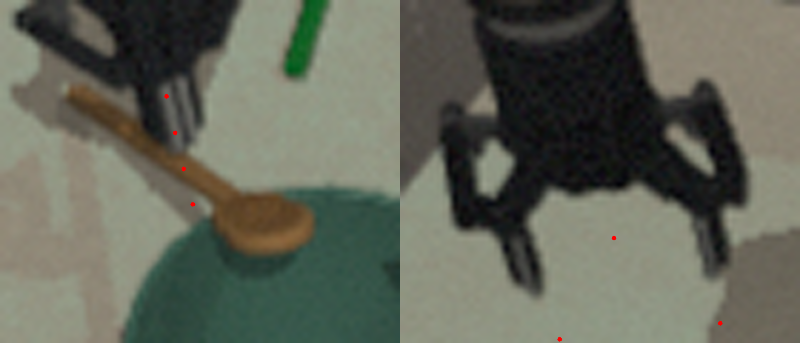

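The pictures show the finger tips about 25–35 mm short of the reported TCP along tool z, with no lateral offset, both at the start and now. I'll back off with the fingers shut and measure that by depth.

{"fn": "drive_tool", "kwargs": {"commands": [[[0,0,-0.8,0,0,0],[0,0,-0.8,0,0,0],[0,0,-0.8,0,0,0],[0,0,0,0,0,0]]]}}

```text
time_s: 7.47
eef_pos: [0.5045, 0.1562, 0.1081]
orientation: [-0.978, 2.415, 0.277]
contact_force: [0.8, 0.2, 0.4]
finger_gap: 0.0001
finger_force: 0.0
```

```bash
python3 - <<'E'
from h import *
for n in ("scene","side","scene"):
    t=now();p,d=grab_frame(n);W=cloud(n,d);L=(W-t[:3,3])@t[:3,:3]
    k=(d>0)&(abs(L[...,0])<.016)&(abs(L[...,1])<.02)&(L[...,2]>-.09)&(L[...,2]<.012)
    Q=L[k];h,e=np.histogram(Q[:,2],np.arange(-.09,.013,.004))
    print(n,len(Q));print(np.c_[e[:-1]*1000,h].astype(int).tolist())
    Q=Q[(Q[:,2]>-.065)];print("x",np.percentile(Q[:,0],[5,50,95]),"y",np.percentile(Q[:,1],[5,50,95]))
E
```

```text
scene 223
[[-90, 29], [-86, 23], [-81, 18], [-77, 15], [-73, 15], [-69, 13], [-65, 15], [-61, 19], [-57, 10], [-53, 17], [-49, 15], [-45, 16], [-41, 12], [-37, 5], [-33, 1], [-29, 0], [-25, 0], [-21, 0], [-17, 0], [-13, 0], [-9, 0], [-5, 0], [-1, 0], [2, 0], [6, 0]]
x [-0.0138 -0.0089  0.0024] y [-0.0133 -0.0035  0.011 ]
side 7
[[-90, 0], [-86, 0], [-81, 2], [-77, 0], [-73, 0], [-69, 0], [-65, 0], [-61, 0], [-57, 1], [-53, 0], [-49, 1], [-45, 2], [-41, 1], [-37, 0], [-33, 0], [-29, 0], [-25, 0], [-21, 0], [-17, 0], [-13, 0], [-9, 0], [-5, 0], [-1, 0], [2, 0], [6, 0]]
x [0.0074 0.0096 0.0119] y [-0.0105 -0.0073 -0.0048]
scene 224
[[-90, 25], [-86, 25], [-81, 21], [-77, 17], [-73, 12], [-69, 17], [-65, 12], [-61, 18], [-57, 14], [-53, 17], [-49, 13], [-45, 17], [-41, 7], [-37, 7], [-33, 2], [-29, 0], [-25, 0], [-21, 0], [-17, 0], [-13, 0], [-9, 0], [-5, 0], [-1, 0], [2, 0], [6, 0]]
x [-0.0144 -0.0096  0.0013] y [-0.0132 -0.0038  0.0115]
```

Closed tips sit 34 mm behind the reported TCP, so I'll use that offset throughout.

```bash
sed -i 's/+.019\*R\[:,2\]/+.053*R[:,2]/' h.py; python3 - <<'E'
from h import *
a=np.array([.610,.594,.524]);a/=np.linalg.norm(a);g=np.array([.517,.1692,.0666])+a*.002
G=tgt(g,44.1,58);plan(now(),G,N=8)
# candidate grasp for reference, spatula
E
```

```text
N 8 row [0.02, 0.0, 0.48, -0.0, 0.0, 0.0] end [0.5385 0.1897 0.0217] err mm [-0.0921  0.2722  0.9585] deg 0.16 mid [0.5256 0.1773 0.0531] min [0.5085 0.1609 0.0217]
```

{"fn": "drive_tool", "kwargs": {"commands": [[[0,0,0,0,0,0],[0,0,0,0,0,0],[0,0,0,0,0,0],[0,0,0,0,0,0],[0,0,0,0,0,0],[0,0,0,0,0,0]]], "fingers": -0.2}}

```text
time_s: 8.12
eef_pos: [0.5039, 0.1568, 0.1051]
orientation: [-0.979, 2.419, 0.279]
contact_force: [0.1, 1.1, 0.7]
finger_gap: 0.0513
finger_force: 0.0
```

{"fn": "drive_tool", "kwargs": {"commands": [[[0.02,0,0.47,0,0,0],[0.02,0,0.47,0,0,0],[0.02,0,0.47,0,0,0],[0.02,0,0.47,0,0,0],[0.02,0,0.47,0,0,0],[0.02,0,0.47,0,0,0],[0.02,0,0.47,0,0,0],[0.02,0,0.47,0,0,0],[0,0,0,0,0,0]]]}}

```text
time_s: 8.87
eef_pos: [0.5371, 0.1893, 0.0218]
orientation: [-0.98, 2.42, 0.279]
contact_force: [-0.4, 1.3, -0.3]
finger_gap: 0.0515
finger_force: 0.0
```

{"fn": "drive_tool", "kwargs": {"commands": [[[0,0,0,0,0,0],[0,0,0,0,0,0],[0,0,0,0,0,0],[0,0,0,0,0,0],[0,0,0,0,0,0],[0,0,0,0,0,0],[0,0,0,0,0,0],[0,0,0,0,0,0]]], "fingers": 1, "squeeze": 40}}

```text
time_s: 9.53
eef_pos: [0.5377, 0.189, 0.024]
orientation: [-0.979, 2.417, 0.278]
contact_force: [-2.2, -0.6, 4.3]
finger_gap: 0.0122
finger_force: 41.0
```

```bash
python3 - <<'E'
from h import *
M=now();U=M.copy();U[2,3]+=.19
M=plan(M,U,.7)
c=np.array([.5624,-.1537,0]);A=np.radians(-15);h=np.array([np.cos(A),np.sin(A),0]);l=np.array([-h[1],h[0],0])
g=c+.025*h-.018*l+[0,0,.1635]
print(g);M=plan(M,tgt(g+[0,0,.13],-15,20),.6);print(M)
E
```

```text
N 11 row [-0.37, -0.0, -0.59, 0.0, -0.0, -0.0] end [0.5375 0.1893 0.2155] err mm [ 0.2597 -0.3777 -1.5148] deg 0.0 mid [0.5376 0.1892 0.1285] min [0.5375 0.189  0.0414]
[ 0.5819 -0.1776  0.1635]
N 28 row [-0.03, -0.59, -0.05, 0.28, -0.2, 0.23] end [ 0.6272 -0.1894  0.2779] err mm [ 2.8221 -1.0855 -2.5319] deg 1.13 mid [ 0.6398 -0.0013  0.2499] min [ 0.5477 -0.1894  0.217 ]
[[-0.3408  0.2732  0.8996  0.6272]
 [ 0.0958  0.962  -0.2558 -0.1894]
 [-0.9352 -0.001  -0.354   0.2779]
 [ 0.      0.      0.      1.    ]]
```

{"fn": "drive_tool", "kwargs": {"commands": [[[-0.15,0,-0.24,0,0,0],[-0.37,0,-0.59,0,0,0],[-0.37,0,-0.59,0,0,0],[-0.37,0,-0.59,0,0,0],[-0.37,0,-0.59,0,0,0],[-0.37,0,-0.59,0,0,0],[-0.37,0,-0.59,0,0,0],[-0.37,0,-0.59,0,0,0],[-0.37,0,-0.59,0,0,0],[-0.37,0,-0.59,0,0,0],[-0.37,0,-0.59,0,0,0],[-0.22,0,-0.35,0,0,0]]]}}

```text
time_s: 10.53
eef_pos: [0.5377, 0.1894, 0.2176]
orientation: [-0.979, 2.416, 0.278]
contact_force: [1.0, -0.7, 0.3]
finger_gap: 0.012
finger_force: 40.4
```

{"fn": "drive_tool", "kwargs": {"commands": [[[-0.03,-0.59,-0.05,0.28,-0.2,0.23],[-0.03,-0.59,-0.05,0.28,-0.2,0.23],[-0.03,-0.59,-0.05,0.28,-0.2,0.23],[-0.03,-0.59,-0.05,0.28,-0.2,0.23],[-0.03,-0.59,-0.05,0.28,-0.2,0.23],[-0.03,-0.59,-0.05,0.28,-0.2,0.23],[-0.03,-0.59,-0.05,0.28,-0.2,0.23],[-0.03,-0.59,-0.05,0.28,-0.2,0.23],[-0.03,-0.59,-0.05,0.28,-0.2,0.23],[-0.03,-0.59,-0.05,0.28,-0.2,0.23],[-0.03,-0.59,-0.05,0.28,-0.2,0.23],[-0.03,-0.59,-0.05,0.28,-0.2,0.23],[-0.03,-0.59,-0.05,0.28,-0.2,0.23],[-0.03,-0.59,-0.05,0.28,-0.2,0.23]]]}}

```text
time_s: 11.7
eef_pos: [0.6365, 0.0123, 0.247]
orientation: [-0.322, 2.231, 0.03]
contact_force: [0.7, -0.5, -0.4]
finger_gap: 0.0118
finger_force: 40.4
```

{"fn": "drive_tool", "kwargs": {"commands": [[[-0.03,-0.59,-0.05,0.28,-0.2,0.23],[-0.03,-0.59,-0.05,0.28,-0.2,0.23],[-0.03,-0.59,-0.05,0.28,-0.2,0.23],[-0.03,-0.59,-0.05,0.28,-0.2,0.23],[-0.03,-0.59,-0.05,0.28,-0.2,0.23],[-0.03,-0.59,-0.05,0.28,-0.2,0.23],[-0.03,-0.59,-0.05,0.28,-0.2,0.23],[-0.03,-0.59,-0.05,0.28,-0.2,0.23],[-0.03,-0.59,-0.05,0.28,-0.2,0.23],[-0.03,-0.59,-0.05,0.28,-0.2,0.23],[-0.03,-0.59,-0.05,0.28,-0.2,0.23],[-0.03,-0.59,-0.05,0.28,-0.2,0.23],[-0.03,-0.59,-0.05,0.28,-0.2,0.23],[-0.03,-0.59,-0.05,0.28,-0.2,0.23],[0,0,0,0,0,0]]]}}

```text
time_s: 12.95
eef_pos: [0.626, -0.1903, 0.2762]
orientation: [0.269, 1.921, -0.187]
contact_force: [0.2, 0.1, -1.2]
finger_gap: 0.012
finger_force: 40.4
```

```bash
cat >> h.py <<'E'
c=np.array([.5624,-.1537,0])
def rel(A,f,s,z=.1635):
    A=np.radians(A);h=np.array([np.cos(A),np.sin(A),0]);l=np.array([-h[1],h[0],0]);return c+f*h+s*l+[0,0,z]
def wood(n,t):
    "wood points of the held utensil in tool frame"
    p,d=grab_frame(n);W=cloud(n,d);hsv=cv2.cvtColor(p,cv2.COLOR_RGB2HSV)
    L=(W-t[:3,3])@t[:3,:3];k=(d>0)&(hsv[...,0]<20)&(hsv[...,1]>110)&(hsv[...,2]>60)&(abs(L[...,2]+.053)<.05)&(abs(L[...,0])<.2)&(abs(L[...,1])<.06)
    return p,L[k],W[k]
E
python3 - <<'E'
from h import *
o=get_obs();print(o["q"],o["eef_pos"],o["finger_gap"])
for n in ("scene","side"):
    t=now();p,L,W=wood(n,t);print(n,len(L))
    if len(L)>20: 
        print("tool x range",L[:,0].min(),L[:,0].max(),"lowest",W[W[:,2].argmin()]);l=cv2.fitLine(L.astype(np.float32),cv2.DIST_HUBER,0,.001,.001).ravel();print("line tool",l, "world dir",t[:3,:3]@l[:3])
plan(now(),tgt(rel(-15,.025,-.018,.1635+.13),-15,20),.5,N=2)
E
```

```text
[-0.3096 -0.0492 -1.0504 -0.637   0.028  -0.0117] [ 0.626  -0.1903  0.2762] 0.011957681137457273
scene 166
tool x range -0.10624336154744547 0.1142970300575345 lowest [ 0.5428 -0.1597  0.1876]
line tool [ 0.9999 -0.0119 -0.0005 -0.0423  0.0087 -0.0497] world dir [-0.3463  0.0859 -0.9342]
side 386
tool x range -0.10440319122657708 0.11669364833014119 lowest [ 0.5389 -0.1695  0.1857]
line tool [ 1.      0.002   0.0001 -0.0437 -0.0041 -0.0548] world dir [-0.3429  0.098  -0.9343]
N 2 row [0.01, -0.01, 0.07, -0.07, -0.07, -0.02] end [ 0.6298 -0.1904  0.2752] err mm [ 0.1781 -0.0311  0.1759] deg 0.08 mid [ 0.6298 -0.1904  0.2752] min [ 0.6284 -0.1904  0.2752]
```

```bash
python3 - <<'E'
from h import *
plan(now(),tgt(rel(-15,.025,-.018,.156),-15,20),.5)
E
```

```text
N 12 row [0.43, -0.0, 0.17, -0.01, -0.01, -0.0] end [ 0.6294 -0.1897  0.1382] err mm [ 0.614  -0.7179 -0.334 ] deg 0.25 mid [ 0.6282 -0.1895  0.196 ] min [ 0.6271 -0.1897  0.1382]
```

{"fn": "drive_tool", "kwargs": {"commands": [[[0.43,0,0.17,-0.01,-0.01,0],[0.43,0,0.17,-0.01,-0.01,0],[0.43,0,0.17,-0.01,-0.01,0],[0.43,0,0.17,-0.01,-0.01,0],[0.43,0,0.17,-0.01,-0.01,0],[0.43,0,0.17,-0.01,-0.01,0],[0.43,0,0.17,-0.01,-0.01,0],[0.43,0,0.17,-0.01,-0.01,0],[0.43,0,0.17,-0.01,-0.01,0],[0.43,0,0.17,-0.01,-0.01,0],[0.43,0,0.17,-0.01,-0.01,0],[0.43,0,0.17,-0.01,-0.01,0],[0,0,0,0,0,0]]]}}

```text
time_s: 14.13
eef_pos: [0.6612, -0.1996, 0.1623]
orientation: [0.259, 1.955, -0.167]
contact_force: [-1.3, 2.5, 0.1]
finger_gap: 0.0119
finger_force: 40.6
```

```bash
python3 - <<'E'
from h import *
p,d=grab_frame("scene");q,e=grab_frame("side")
a=cv2.resize(p[150:290,150:310],(400,350),interpolation=cv2.INTER_CUBIC);b=cv2.resize(q[210:400,290:450],(400,350),interpolation=cv2.INTER_CUBIC)
cv2.imwrite("pics/ins.png",np.hstack([a,b])[:,:,::-1])
E
```

```text
(no output)
```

View pics/ins.png

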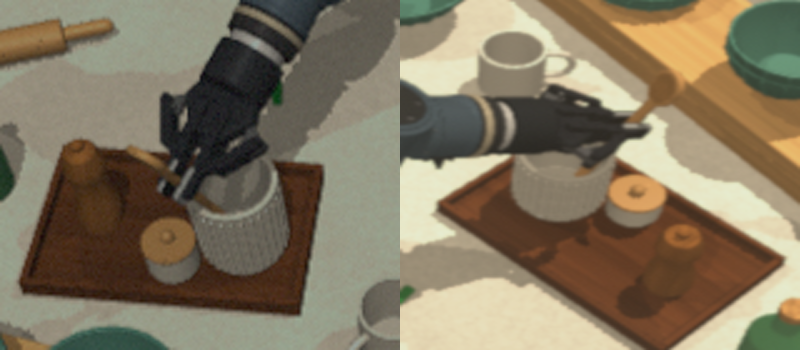

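The scene crop (left) shows the handle entering the crock at its far-right side, about crop (215,205). The arm stopped 30 mm forward and 24 mm high of the target, so I'll check the joints.

```bash
python3 - <<'E'
from h import *
o=get_obs();print(o["q"],o["eef_pos"]);t=now();print("grip",t[:3,3]-.053*t[:3,2],"pitch",np.degrees(np.arcsin(-t[2,2])),"az",np.degrees(np.arctan2(t[1,2],t[0,2])))
for P in (20,28): plan(now(),tgt(rel(-18,.028,-.014,.18),-18,P),.5)
E
```

```text
[-0.3211  0.3172 -1.14   -1.0596  0.0564 -0.0194] [ 0.6604 -0.1995  0.163 ]
grip [ 0.6132 -0.1869  0.1835] pitch 22.74162039072691 az -14.896391889219506
N 3 row [0.16, 0.0, -0.36, 0.16, -0.15, 0.05] end [ 0.632  -0.1913  0.1619] err mm [ 0.0488  0.2824 -0.0402] deg 0.05 mid [ 0.6414 -0.1942  0.1624] min [ 0.632  -0.1969  0.1619]
N 3 row [0.28, 0.0, -0.35, 0.16, 0.29, 0.06] end [ 0.6291 -0.1905  0.1548] err mm [0.1186 0.3339 0.3424] deg 0.07 mid [ 0.6396 -0.1937  0.1572] min [ 0.6291 -0.1967  0.1548]
```

```bash
python3 - <<'E'
from h import *
M=plan(now(),tgt(rel(-16,.03,-.014,.19),-16,31),.5,N=4)
M=plan(M,tgt(rel(-16,.032,-.014,.155),-16,31),.5)
E
```

```text
N 4 row [0.14, 0.03, -0.28, 0.04, 0.34, 0.01] end [ 0.631  -0.1883  0.1626] err mm [0.016  0.3495 0.1059] deg 0.11 mid [ 0.6384 -0.1911  0.1623] min [ 0.631  -0.1967  0.1622]
N 3 row [0.39, 0.0, 0.26, 0.0, 0.01, 0.0] end [ 0.6326 -0.1888  0.1275] err mm [0.3297 0.2534 0.2202] deg 0.1 mid [ 0.6321 -0.1886  0.1392] min [ 0.6316 -0.1888  0.1275]
```

{"fn": "drive_tool", "kwargs": {"commands": [[[0.14,0.03,-0.28,0.04,0.34,0.01],[0.14,0.03,-0.28,0.04,0.34,0.01],[0.14,0.03,-0.28,0.04,0.34,0.01],[0.14,0.03,-0.28,0.04,0.34,0.01],[0.39,0,0.26,0,0.01,0],[0.39,0,0.26,0,0.01,0],[0.39,0,0.26,0,0.01,0],[0,0,0,0,0,0],[0,0,0,0,0,0]]]}}

```text
time_s: 14.98
eef_pos: [0.6323, -0.1893, 0.1279]
orientation: [0.295, 2.096, -0.167]
contact_force: [1.1, -0.7, -0.6]
finger_gap: 0.0124
finger_force: 40.4
```

```bash
python3 - <<'E'
from h import *
o=get_obs();print(o["q"],o["eef_pos"],o["contact_force"]);t=now();g=t[:3,3]-.053*t[:3,2];f=g+.116*t[:3,0];m=g+t[:3,0]*(g[2]-.127)/-t[2,0]
print("grip",g,"rimcross-c",m-c,"foot-c",f-c,"pitch",np.degrees(np.arcsin(-t[2,2])))
p,d=grab_frame("scene");W=cloud("scene",d);k=(abs(W[...,2]-.125)<.006)&(np.hypot(W[...,0]-.5624,W[...,1]+.1537)<.065)&(p.min(-1)>90)
Q=W[k];A=np.c_[2*Q[:,:2],np.ones(len(Q))];s=np.linalg.lstsq(A,(Q[:,:2]**2).sum(1),rcond=None)[0];print("crock",s[:2],np.sqrt(s[2]+s[:2]@s[:2]),len(Q))
E
```

```text
[-0.2996  0.2261 -1.0975 -0.7817  0.0169 -0.0104] [ 0.6323 -0.1893  0.1279] [ 1.0605 -0.6845 -0.5804]
grip [ 0.5886 -0.1768  0.1553] rimcross-c [ 0.0099 -0.0184  0.127 ] foot-c [-0.0313 -0.0066  0.0559] pitch 31.04802722937922
crock [ 0.5665 -0.1527] 0.04656726359130329 138
```

{"fn": "drive_tool", "kwargs": {"commands": [[[-0.05,0,0.2,0,0,0],[-0.05,0,0.2,0,0,0],[0,0,0,0,0,0]]]}}

```text
time_s: 15.28
eef_pos: [0.6435, -0.1927, 0.1261]
orientation: [0.295, 2.093, -0.167]
contact_force: [-0.8, 0.9, 1.0]
finger_gap: 0.0117
finger_force: 40.4
```

{"fn": "drive_tool", "kwargs": {"commands": [[[0,0,0,0,0,0],[0,0,0,0,0,0],[0,0,0,0,0,0],[0,0,0,0,0,0],[0,0,0,0,0,0],[0,0,0,0,0,0],[0,0,0,0,0,0]]], "fingers": -0.2}}

```text
time_s: 15.87
eef_pos: [0.642, -0.1922, 0.125]
orientation: [0.295, 2.095, -0.167]
contact_force: [0.3, -1.1, -0.8]
finger_gap: 0.0513
finger_force: 0.0
```

{"fn": "drive_tool", "kwargs": {"commands": [[[-0.2,0,-0.35,0,0,0],[-0.2,0,-0.4,0,0,0],[-0.35,0,-0.6,0,0,0],[-0.35,0,-0.6,0,0,0],[-0.35,0,-0.6,0,0,0],[-0.35,0,-0.6,0,0,0],[-0.35,0,-0.6,0,0,0],[-0.35,0,-0.6,0,0,0],[-0.35,0,-0.6,0,0,0],[-0.35,0,-0.6,0,0,0],[0,0,0,0,0,0]]]}}

```text
time_s: 16.78
eef_pos: [0.5673, -0.1708, 0.2691]
orientation: [0.295, 2.09, -0.168]
contact_force: [0.8, -0.3, 1.5]
finger_gap: 0.0509
finger_force: 0.0
```

```bash
python3 - <<'E'
from h import *
o=get_obs();print(o["q"],o["eef_pos"],o["time_s"])
p,d=grab_frame("scene");q,e=grab_frame("side");np.savez("pics/after1.npz",p=p,d=d,q=q,e=e)
a=cv2.resize(p[150:290,150:310],(400,350),interpolation=cv2.INTER_CUBIC);b=cv2.resize(q[210:400,290:450],(400,350),interpolation=cv2.INTER_CUBIC)
cv2.imwrite("pics/after1.png",np.hstack([a,b])[:,:,::-1])
E
```

```text
[-0.3044 -0.2433 -0.9466 -0.1674  0.0208 -0.0125] [ 0.5673 -0.1708  0.2691] 16.7833
```

View pics/after1.png

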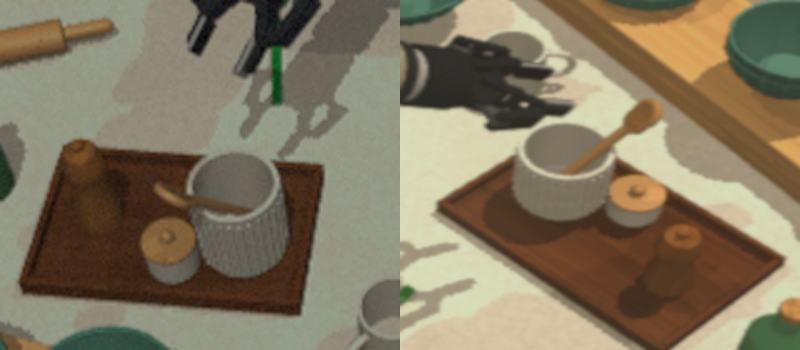

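The spoon is in the crock, leaning right and back over the salt pot; its handle crosses the mouth near scene crop (235,210). Next is the spatula.

```bash
python3 - <<'E'
from h import *
f=np.load("pics/after1.npz")
a=np.array([.632,-.570,.525]);a/=np.linalg.norm(a)
for n,p,d in (("scene",f["p"],f["d"]),("side",f["q"],f["e"])):
    W=cloud(n,d);hsv=cv2.cvtColor(p,cv2.COLOR_RGB2HSV);foot=np.array([.439,.425,.006]);r=W-foot;t=r@a
    k=(d>0)&(hsv[...,0]<20)&(hsv[...,1]>110)&(hsv[...,2]>60)&(np.linalg.norm(r-t[...,None]*a,axis=-1)<.025)&(t<.15)&(t>.02)
    s=np.linalg.lstsq(np.c_[t[k],np.ones(k.sum())],W[k],rcond=None)[0];print(n,k.sum(),s[0],s[0]*.12+s[1])
g=np.array([.5140,.3568,.068])+.003*a
G=tgt(g,-42,58);B=G.copy();B[:3,3]-=.1*G[:3,2]
M=plan(now(),B,.75);plan(M,G,.5)
E
```

```text
scene 100 [ 0.6326 -0.5665  0.5282] [0.5143 0.3589 0.0722]
side 103 [ 0.635  -0.56    0.5324] [0.5103 0.3541 0.0717]
N 31 row [0.45, 0.57, -0.15, 0.1, 0.14, 0.1] end [0.5001 0.3722 0.1052] err mm [-2.711  -0.4179  4.2553] deg 0.67 mid [0.5104 0.101  0.1637] min [ 0.4982 -0.1546  0.1052]
N 8 row [-0.0, -0.01, 0.48, 0.01, 0.01, -0.01] end [0.537  0.3364 0.0241] err mm [-0.1954 -0.1017  0.574 ] deg 0.29 mid [0.5233 0.3498 0.0545] min [0.5048 0.3364 0.0241]
```

```bash
python3 - <<'E'
from h import *
a=np.array([.632,-.563,.529]);a/=np.linalg.norm(a)
g=np.array([.5133,.3560,.068])+.003*a
G=tgt(g,-41.7,58);B=G.copy();B[:3,3]-=.15*G[:3,2]
M=plan(now(),B,.75);plan(M,G,.5)
E
```

```text
N 32 row [0.42, 0.56, -0.21, 0.1, 0.14, 0.09] end [0.4748 0.3887 0.1462] err mm [ 2.0417 -0.2205  5.6925] deg 1.11 mid [0.4934 0.1182 0.1825] min [ 0.4744 -0.1546  0.1462]
N 12 row [-0.01, 0.01, 0.49, -0.01, 0.0, 0.01] end [0.536  0.3363 0.0231] err mm [ 0.2173 -0.7014  1.5266] deg 0.19 mid [0.5103 0.358  0.0744] min [0.4798 0.3363 0.0231]
```

{"fn": "drive_tool", "kwargs": {"commands": [[[0.42,0.56,-0.21,0.1,0.14,0.09],[0.42,0.56,-0.21,0.1,0.14,0.09],[0.42,0.56,-0.21,0.1,0.14,0.09],[0.42,0.56,-0.21,0.1,0.14,0.09],[0.42,0.56,-0.21,0.1,0.14,0.09],[0.42,0.56,-0.21,0.1,0.14,0.09],[0.42,0.56,-0.21,0.1,0.14,0.09],[0.42,0.56,-0.21,0.1,0.14,0.09],[0.42,0.56,-0.21,0.1,0.14,0.09],[0.42,0.56,-0.21,0.1,0.14,0.09],[0.42,0.56,-0.21,0.1,0.14,0.09],[0.42,0.56,-0.21,0.1,0.14,0.09],[0.42,0.56,-0.21,0.1,0.14,0.09],[0.42,0.56,-0.21,0.1,0.14,0.09],[0.42,0.56,-0.21,0.1,0.14,0.09],[0.42,0.56,-0.21,0.1,0.14,0.09]]]}}

```text
time_s: 18.22
eef_pos: [0.4956, 0.1016, 0.1835]
orientation: [0.597, 2.286, -0.23]
contact_force: [0.8, 0.1, 0.4]
finger_gap: 0.0515
finger_force: 0.0
```

{"fn": "drive_tool", "kwargs": {"commands": [[[0.42,0.56,-0.21,0.1,0.14,0.09],[0.42,0.56,-0.21,0.1,0.14,0.09],[0.42,0.56,-0.21,0.1,0.14,0.09],[0.42,0.56,-0.21,0.1,0.14,0.09],[0.42,0.56,-0.21,0.1,0.14,0.09],[0.42,0.56,-0.21,0.1,0.14,0.09],[0.42,0.56,-0.21,0.1,0.14,0.09],[0.42,0.56,-0.21,0.1,0.14,0.09],[0.42,0.56,-0.21,0.1,0.14,0.09],[0.42,0.56,-0.21,0.1,0.14,0.09],[0.42,0.56,-0.21,0.1,0.14,0.09],[0.42,0.56,-0.21,0.1,0.14,0.09],[0.42,0.56,-0.21,0.1,0.14,0.09],[0.42,0.56,-0.21,0.1,0.14,0.09],[0.42,0.56,-0.21,0.1,0.14,0.09],[0.42,0.56,-0.21,0.1,0.14,0.09],[0,0,0,0,0,0]]]}}

```text
time_s: 19.63
eef_pos: [0.4749, 0.3918, 0.1424]
orientation: [0.921, 2.446, -0.292]
contact_force: [0.5, -0.4, 0.7]
finger_gap: 0.0512
finger_force: 0.0
```

```bash
python3 - <<'E'
from h import *
print(get_obs()["q"])
a=np.array([.632,-.563,.529]);a/=np.linalg.norm(a)
g=np.array([.5133,.3560,.068])+.003*a
G=tgt(g,-41.7,58);B=G.copy();B[:3,3]-=.07*G[:3,2]
M=plan(now(),B,.5);plan(M,G,.5,N=7)
E
```

```text
[ 0.9816  0.4748  0.0651  1.2671 -0.5475  1.7313]
N 6 row [-0.05, -0.0, 0.49, -0.03, -0.0, 0.02] end [0.5082 0.3613 0.084 ] err mm [ 0.301  -0.9582  0.044 ] deg 0.15 mid [0.497  0.3713 0.1034] min [0.4804 0.3613 0.084 ]
N 7 row [-0.0, -0.0, 0.4, 0.0, -0.0, 0.0] end [0.5358 0.3367 0.0245] err mm [ 0.3391 -1.1159  0.1271] deg 0.15 mid [0.524  0.3472 0.05  ] min [0.5121 0.3367 0.0245]
```

{"fn": "drive_tool", "kwargs": {"commands": [[[-0.05,-0.01,0.49,-0.03,0,0.02],[-0.05,-0.01,0.49,-0.03,0,0.02],[-0.05,-0.01,0.49,-0.03,0,0.02],[-0.05,-0.01,0.49,-0.03,0,0.02],[-0.05,-0.01,0.49,-0.03,0,0.02],[-0.05,-0.01,0.49,-0.03,0,0.02],[0,0,0.4,0,0,0],[0,0,0.4,0,0,0],[0,0,0.4,0,0,0],[0,0,0.4,0,0,0],[0,0,0.4,0,0,0],[0,0,0.4,0,0,0],[0,0,0.4,0,0,0],[0,0,0,0,0,0]]]}}

```text
time_s: 20.8
eef_pos: [0.5338, 0.3305, 0.0246]
orientation: [0.927, 2.438, -0.268]
contact_force: [-1.0, 0.2, 0.6]
finger_gap: 0.0513
finger_force: 0.0
```

{"fn": "drive_tool", "kwargs": {"commands": [[[0,0,0,0,0,0],[0,0,0,0,0,0],[0,0,0,0,0,0],[0,0,0,0,0,0],[0,0,0,0,0,0],[0,0,0,0,0,0],[0,0,0,0,0,0],[0,0,0,0,0,0]]], "fingers": 1, "squeeze": 40}}

```text
time_s: 21.47
eef_pos: [0.5346, 0.333, 0.0281]
orientation: [0.928, 2.437, -0.262]
contact_force: [-1.4, 1.1, 1.2]
finger_gap: 0.0124
finger_force: 39.0
```

```bash
python3 - <<'E'
from h import *
M=now();U=M.copy();U[2,3]+=.21
M=plan(M,U,.7)
f=np.load("pics/after1.npz")
for n,p,d in (("scene",f["p"],f["d"]),("side",f["q"],f["e"])):
    W=cloud(n,d);hsv=cv2.cvtColor(p,cv2.COLOR_RGB2HSV);r=W-c
    k=(d>0)&(hsv[...,0]<20)&(hsv[...,1]>100)&(hsv[...,2]>60)&(W[...,2]>.085)&(np.hypot(r[...,0],r[...,1])<.12)&(W[...,1]>-.27)
    Q=W[k];l=cv2.fitLine(Q.astype(np.float32),cv2.DIST_HUBER,0,.001,.001).ravel();l[:3]*=np.sign(l[2])
    at=lambda z:l[3:]+l[:3]*(z-l[5])/l[2]
    print(n,k.sum(),l[:3],"rim",at(.127)-c,"floor",at(.017)-c,"top",Q[Q[:,2].argmax()])
for A in (5,15): M2=plan(M,tgt(rel(A,.04,.01,.30),A,31),.6)
E
```

```text
N 12 row [-0.37, 0.0, -0.59, 0.0, -0.0, -0.0] end [0.5346 0.3321 0.237 ] err mm [-0.0472  0.8597  1.0759] deg 0.0 mid [0.5346 0.3325 0.15  ] min [0.5346 0.3321 0.0455]
scene 149 [ 0.5482 -0.1435  0.824 ] rim [ 0.033  -0.0132  0.127 ] floor [-0.0402  0.006   0.017 ] top [ 0.6497 -0.1848  0.2101]
side 337 [ 0.5268 -0.1598  0.8348] rim [ 0.0295 -0.0213  0.127 ] floor [-0.0399 -0.0003  0.017 ] top [ 0.6437 -0.1873  0.212 ]
N 34 row [-0.26, -0.49, 0.18, -0.16, -0.12, -0.16] end [ 0.6401 -0.1378  0.2685] err mm [6.4931 1.5556 4.207 ] deg 1.35 mid [0.5457 0.0719 0.2387] min [ 0.5261 -0.1378  0.235 ]
N 33 row [-0.24, -0.52, 0.15, -0.21, -0.12, -0.2] end [ 0.6439 -0.1237  0.2657] err mm [-1.5386  1.815   6.9686] deg 1.42 mid [0.5362 0.0831 0.2397] min [ 0.5199 -0.1237  0.2368]
```

{"fn": "drive_tool", "kwargs": {"commands": [[[-0.15,0,-0.24,0,0,0],[-0.37,0,-0.59,0,0,0],[-0.37,0,-0.59,0,0,0],[-0.37,0,-0.59,0,0,0],[-0.37,0,-0.59,0,0,0],[-0.37,0,-0.59,0,0,0],[-0.37,0,-0.59,0,0,0],[-0.37,0,-0.59,0,0,0],[-0.37,0,-0.59,0,0,0],[-0.37,0,-0.59,0,0,0],[-0.37,0,-0.59,0,0,0],[-0.37,0,-0.59,0,0,0],[-0.22,0,-0.35,0,0,0],[0,0,0,0,0,0]]]}}

```text
time_s: 22.63
eef_pos: [0.5353, 0.3325, 0.2396]
orientation: [0.929, 2.435, -0.257]
contact_force: [-0.1, 0.8, -0.6]
finger_gap: 0.0119
finger_force: 38.9
```

```bash
python3 - <<'E'
from h import *
print(get_obs()["q"])
plan(now(),tgt(c+[.035,.028,.30],4,33),.65)
E
```

```text
[ 0.8455  0.3744  0.1576  1.3487 -0.5576  1.5728]
N 30 row [-0.29, -0.54, 0.2, -0.18, -0.13, -0.18] end [ 0.6388 -0.1263  0.267 ] err mm [2.9382 3.6565 4.1312] deg 0.78 mid [0.5471 0.0768 0.2403] min [ 0.5273 -0.1263  0.2372]
```

{"fn": "drive_tool", "kwargs": {"commands": [[[-0.29,-0.54,0.2,-0.18,-0.13,-0.18],[-0.29,-0.54,0.2,-0.18,-0.13,-0.18],[-0.29,-0.54,0.2,-0.18,-0.13,-0.18],[-0.29,-0.54,0.2,-0.18,-0.13,-0.18],[-0.29,-0.54,0.2,-0.18,-0.13,-0.18],[-0.29,-0.54,0.2,-0.18,-0.13,-0.18],[-0.29,-0.54,0.2,-0.18,-0.13,-0.18],[-0.29,-0.54,0.2,-0.18,-0.13,-0.18],[-0.29,-0.54,0.2,-0.18,-0.13,-0.18],[-0.29,-0.54,0.2,-0.18,-0.13,-0.18],[-0.29,-0.54,0.2,-0.18,-0.13,-0.18],[-0.29,-0.54,0.2,-0.18,-0.13,-0.18],[-0.29,-0.54,0.2,-0.18,-0.13,-0.18],[-0.29,-0.54,0.2,-0.18,-0.13,-0.18],[-0.29,-0.54,0.2,-0.18,-0.13,-0.18]]]}}

```text
time_s: 23.88
eef_pos: [0.5419, 0.0909, 0.2364]
orientation: [0.411, 2.332, -0.1]
contact_force: [0.7, -0.1, 0.1]
finger_gap: 0.0124
finger_force: 39.0
```

{"fn": "drive_tool", "kwargs": {"commands": [[[-0.29,-0.54,0.2,-0.18,-0.13,-0.18],[-0.29,-0.54,0.2,-0.18,-0.13,-0.18],[-0.29,-0.54,0.2,-0.18,-0.13,-0.18],[-0.29,-0.54,0.2,-0.18,-0.13,-0.18],[-0.29,-0.54,0.2,-0.18,-0.13,-0.18],[-0.29,-0.54,0.2,-0.18,-0.13,-0.18],[-0.29,-0.54,0.2,-0.18,-0.13,-0.18],[-0.29,-0.54,0.2,-0.18,-0.13,-0.18],[-0.29,-0.54,0.2,-0.18,-0.13,-0.18],[-0.29,-0.54,0.2,-0.18,-0.13,-0.18],[-0.29,-0.54,0.2,-0.18,-0.13,-0.18],[-0.29,-0.54,0.2,-0.18,-0.13,-0.18],[-0.29,-0.54,0.2,-0.18,-0.13,-0.18],[-0.29,-0.54,0.2,-0.18,-0.13,-0.18],[0,0,0,0,0,0]]]}}

```text
time_s: 25.13
eef_pos: [0.63, -0.116, 0.2615]
orientation: [-0.034, 2.161, 0.04]
contact_force: [-0.0, 0.8, 0.5]
finger_gap: 0.0121
finger_force: 39.1
```

```bash
python3 - <<'E'
from h import *
print(get_obs()["q"])
for n in ("scene","side"):
    t=now();p,L,W=wood(n,t);k=np.hypot(*(W[:,:2]-[.58,-.13]).T)<.15;k&=L[:,1]>-.03;L=L[k];W=W[k]
    print("x range",L[:,0].min(),L[:,0].max(),"low",W[W[:,2].argmin()]);h=L[(L[:,0]>.015)];print("handle y,z",np.median(h[:,1]),np.median(h[:,2]),len(h), "blade y",np.percentile(L[L[:,0]<-.05][:,1],[3,97]))
M=plan(now(),tgt(c+[.035,.026,.28],4,33),.4)
plan(M,tgt(c+[.035,.026,.157],4,33),.5)
E
```

```text
[-0.3579 -0.1113 -0.7964 -0.0545  0.3359 -0.2175]
x range -0.10500164203703005 0.11017041055103415 low [ 0.5272 -0.1109  0.1982]
handle y,z 0.007746420296886272 -0.05004308750412507 16 blade y [-0.0172  0.0239]
x range -0.09928134904363285 0.12301950735450227 low [ 0.5183 -0.121   0.1872]
handle y,z -0.0011887659544517334 -0.053481484055295986 107 blade y [-0.0234  0.019 ]
N 2 row [0.02, -0.22, 0.31, -0.08, -0.08, -0.15] end [ 0.6416 -0.1246  0.251 ] err mm [0.1342 0.0018 0.1406] deg 0.01 mid [ 0.6416 -0.1246  0.251 ] min [ 0.6351 -0.1246  0.251 ]
N 10 row [0.41, -0.0, 0.27, -0.0, 0.0, 0.0] end [ 0.6424 -0.1246  0.1283] err mm [-0.6625 -0.0484 -0.1326] deg 0.01 mid [ 0.6421 -0.1246  0.1774] min [ 0.6417 -0.1246  0.1283]
```

{"fn": "drive_tool", "kwargs": {"commands": [[[0.02,-0.22,0.31,-0.08,-0.08,-0.15],[0.02,-0.22,0.31,-0.08,-0.08,-0.15],[0.41,0,0.27,0,0,0],[0.41,0,0.27,0,0,0],[0.41,0,0.27,0,0,0],[0.41,0,0.27,0,0,0],[0.41,0,0.27,0,0,0],[0.41,0,0.27,0,0,0],[0.41,0,0.27,0,0,0],[0.41,0,0.27,0,0,0],[0.41,0,0.27,0,0,0],[0.41,0,0.27,0,0,0],[0,0,0,0,0,0]]]}}

```text
time_s: 26.32
eef_pos: [0.6429, -0.1228, 0.128]
orientation: [-0.078, 2.145, 0.042]
contact_force: [2.3, -1.2, -2.7]
finger_gap: 0.0122
finger_force: 39.3
```

```bash
python3 - <<'E'
from h import *
o=get_obs();print(o["q"],o["contact_force"]);t=now();g=t[:3,3]-.053*t[:3,2];f=g+.117*t[:3,0];m=g+t[:3,0]*(g[2]-.127)/-t[2,0]
print("grip",g,"rim-c",m-c,"foot-c",f-c)
p,d=grab_frame("scene");q,e=grab_frame("side")
a=cv2.resize(p[150:290,150:310],(400,350),interpolation=cv2.INTER_CUBIC);b=cv2.resize(q[210:400,290:450],(400,350),interpolation=cv2.INTER_CUBIC)
cv2.imwrite("pics/ins2.png",np.hstack([a,b])[:,:,::-1])
E
```

```text
[-0.3807  0.195  -1.0177 -0.5874  0.3758 -0.2595] [ 2.2962 -1.2153 -2.7333]
grip [ 0.5985 -0.126   0.1568] rim-c [0.0168 0.0263 0.127 ] foot-c [-0.0274  0.0231  0.0587]
```

View pics/ins2.png

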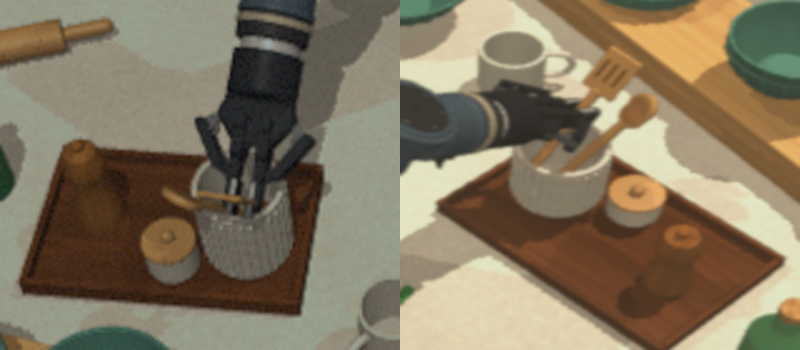

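The spatula handle is inside the crock to the left of the spoon, with the blade up (side crop (610,75)) and clear of the spoon head. I'll release it with a small opening.

{"fn": "drive_tool", "kwargs": {"commands": [[[0,0,0,0,0,0],[0,0,0,0,0,0],[0,0,0,0,0,0],[0,0,0,0,0,0],[0,0,0,0,0,0],[0,0,0,0,0,0],[0,0,0,0,0,0]]], "fingers": 0.35}}

```text
time_s: 27.0
eef_pos: [0.6435, -0.1239, 0.1301]
orientation: [-0.078, 2.143, 0.041]
contact_force: [-1.1, -0.0, 0.5]
finger_gap: 0.0279
finger_force: 0.0
```

{"fn": "drive_tool", "kwargs": {"commands": [[[-0.1,0,-0.2,0,0,0],[-0.15,0,-0.35,0,0,0],[-0.35,0,-0.6,0,0,0],[-0.35,0,-0.6,0,0,0],[-0.35,0,-0.6,0,0,0],[-0.35,0,-0.6,0,0,0],[-0.35,0,-0.6,0,0,0],[-0.35,0,-0.6,0,0,0],[-0.35,0,-0.6,0,0,0],[-0.35,0,-0.6,0,0,0],[0,0,0,0,0,0]]]}}

```text
time_s: 27.92
eef_pos: [0.5726, -0.1293, 0.2709]
orientation: [-0.079, 2.138, 0.038]
contact_force: [-0.1, -1.4, 0.9]
finger_gap: 0.0276
finger_force: 0.0
```

```bash
python3 - <<'E'
from h import *
o=get_obs();print(o["q"],o["eef_pos"])
p,d=grab_frame("scene");q,e=grab_frame("side");np.savez("pics/after2.npz",p=p,d=d,q=q,e=e)
a=cv2.resize(p[150:290,130:310],(400,350),interpolation=cv2.INTER_CUBIC);b=cv2.resize(q[210:400,290:450],(400,350),interpolation=cv2.INTER_CUBIC)
cv2.imwrite("pics/after2.png",np.hstack([a,b])[:,:,::-1])
W=cloud("scene",d);v,u=np.mgrid[:480,:640];z=W[...,2];hsv=cv2.cvtColor(p,cv2.COLOR_RGB2HSV)
mk=(u>150)&(u<290)&(v>195)&(v<285)&(hsv[...,0]<20)&(hsv[...,1]>110)&(z>.019)&(z<.032)
Q=W[mk];r=cv2.minAreaRect((Q[:,:2]*1000).astype(np.float32));print("tray rim",r,cv2.boxPoints(r))
k=(d>0)&(u>150)&(u<290)&(v>195)&(v<285)&(hsv[...,0]<25)&(hsv[...,1]>90)&(hsv[...,2]>60)&(z>.14)
print("heads",[ (W[k&(W[...,1]>-.30)][i].round(3)) for i in W[k&(W[...,1]>-.30)][:,2].argsort()[-3:]])
kk=(d>0)&(hsv[...,1]>80)&(u>120)&(u<158)&(v>175)&(v<235)&(z>.03)&(z<.25);print("oil",np.percentile(W[kk],[5,50,95],axis=0))
kk=(d>0)&(u>285)&(u<325)&(v>260)&(v<305)&(z>.03)&(z<.12);print("mug",np.percentile(W[kk],[2,50,98],axis=0))
E
```

```text
[-0.4797 -0.2116 -0.8544  0.0002  0.4551 -0.3228] [ 0.5726 -0.1293  0.2709]
tray rim ((567.0753784179688, -238.955810546875), (205.27590942382812, 322.322509765625), 11.094749450683594) [[ 435.3431 -100.5574]
 [ 497.3683 -416.8558]
 [ 698.8076 -377.3542]
 [ 636.7825  -61.0558]]
heads [array([ 0.642, -0.096,  0.221]), array([ 0.647, -0.099,  0.222]), array([ 0.645, -0.102,  0.223])]
oil [[ 0.5554 -0.4958  0.0379]
 [ 0.5784 -0.4719  0.1203]
 [ 0.5954 -0.4545  0.1996]]
mug [[0.6064 0.016  0.0319]
 [0.6552 0.0508 0.0667]
 [0.7048 0.0916 0.0906]]
```

View pics/after2.png

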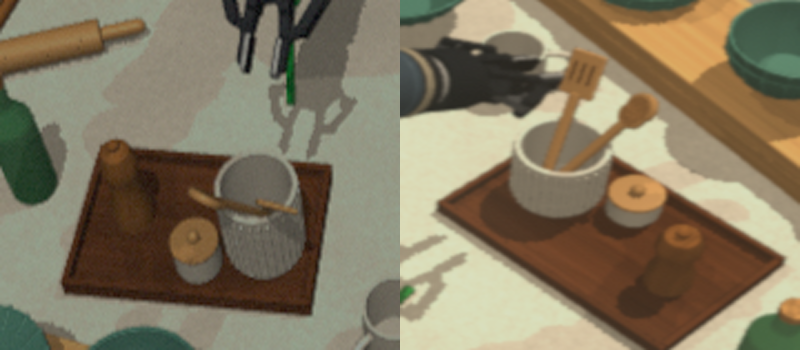

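Both utensils stand in the crock, heads up, handles crossing the floor. Tray, mill and salt pot are unchanged (tray yaw about 11.3°). Now I'll push it, with the open fingers flat against the tray's front rim.

```bash
cat >> h.py <<'E'
def tipt(p,A,P=60): R=tool(A,P);return T(R,np.array(p)+.047*R[:,2])
E
python3 - <<'E'
from h import *
M=plan(now(),tipt([.415,-.250,.13],11.3),.65)
M=plan(M,tipt([.425,-.247,.011],11.3),.5)
E
```

```text
N 16 row [0.58, -0.24, 0.06, -0.05, 0.28, -0.05] end [ 0.4393 -0.2446  0.0898] err mm [-1.2521 -0.7861 -0.4545] deg 0.58 mid [ 0.5062 -0.1909  0.1589] min [ 0.4393 -0.2446  0.0898]
N 10 row [0.21, 0.0, 0.43, -0.0, 0.01, -0.01] end [ 0.4476 -0.2432 -0.0296] err mm [ 0.4628  0.8531 -0.1153] deg 0.4 mid [ 0.4444 -0.2437  0.0182] min [ 0.4402 -0.2444 -0.0296]
```

{"fn": "drive_tool", "kwargs": {"commands": [[[0.58,-0.24,0.06,-0.05,0.28,-0.05],[0.58,-0.24,0.06,-0.05,0.28,-0.05],[0.58,-0.24,0.06,-0.05,0.28,-0.05],[0.58,-0.24,0.06,-0.05,0.28,-0.05],[0.58,-0.24,0.06,-0.05,0.28,-0.05],[0.58,-0.24,0.06,-0.05,0.28,-0.05],[0.58,-0.24,0.06,-0.05,0.28,-0.05],[0.58,-0.24,0.06,-0.05,0.28,-0.05],[0.58,-0.24,0.06,-0.05,0.28,-0.05],[0.58,-0.24,0.06,-0.05,0.28,-0.05],[0.58,-0.24,0.06,-0.05,0.28,-0.05],[0.58,-0.24,0.06,-0.05,0.28,-0.05],[0.58,-0.24,0.06,-0.05,0.28,-0.05],[0.58,-0.24,0.06,-0.05,0.28,-0.05],[0.58,-0.24,0.06,-0.05,0.28,-0.05],[0.58,-0.24,0.06,-0.05,0.28,-0.05],[0,0,0,0,0,0]]], "fingers": 0.35}}

```text
time_s: 29.43
eef_pos: [0.4379, -0.2445, 0.0863]
orientation: [-0.245, 2.608, 0.072]
contact_force: [0.2, -0.3, 0.3]
finger_gap: 0.0277
finger_force: 0.0
```

{"fn": "drive_tool", "kwargs": {"commands": [[[0,0,0,0,0,0],[0,0,0,0,0,0],[0,0,0,0,0,0],[0,0,0,0,0,0],[0,0,0,0,0,0],[0,0,0,0,0,0],[0,0,0,0,0,0],[0,0,0,0,0,0],[0,0,0,0,0,0]]], "fingers": -1}}

```text
time_s: 30.18
eef_pos: [0.4391, -0.2443, 0.089]
orientation: [-0.247, 2.604, 0.069]
contact_force: [-0.5, -0.6, 0.2]
finger_gap: 0.0852
finger_force: 0.0
```

```bash
python3 - <<'E'
from h import *
print(get_obs()["q"])
t=now();p,d=grab_frame("scene");W=cloud("scene",d);L=(W-t[:3,3])@t[:3,:3]
for s in (-1,1):
    k=(d>0)&(abs(L[...,0])<.02)&(abs(L[...,1]-s*.05)<.02)&(L[...,2]>-.09)&(L[...,2]<.0)
    Q=L[k];print(s,len(Q),np.percentile(Q[:,2],[90,97,100]) if len(Q) else "")
plan(now(),tipt([.425,-.247,.011],11.3),.5)
E
```

```text
[-0.7963  0.0657 -0.6826  0.512   0.434  -0.9163]
-1 89 [-0.0532 -0.0501 -0.047 ]
1 75 [-0.054  -0.0492 -0.0473]
N 10 row [0.21, 0.0, 0.43, -0.0, 0.0, -0.01] end [ 0.4477 -0.2427 -0.0304] err mm [0.3528 0.2713 0.7337] deg 0.32 mid [ 0.4442 -0.2432  0.0173] min [ 0.4399 -0.2441 -0.0304]
```

{"fn": "drive_tool", "kwargs": {"commands": [[[0.21,0,0.43,0,0,-0.01],[0.21,0,0.43,0,0,-0.01],[0.21,0,0.43,0,0,-0.01],[0.21,0,0.43,0,0,-0.01],[0.21,0,0.43,0,0,-0.01],[0.21,0,0.43,0,0,-0.01],[0.21,0,0.43,0,0,-0.01],[0.21,0,0.43,0,0,-0.01],[0.21,0,0.43,0,0,-0.01],[0.21,0,0.43,0,0,-0.01],[0,0,0,0,0,0]]]}}

```text
time_s: 31.15
eef_pos: [0.4468, -0.2418, -0.0323]
orientation: [-0.26, 2.605, 0.068]
contact_force: [-1.1, -0.5, -1.0]
finger_gap: 0.0853
finger_force: 0.0
```

```bash
python3 - <<'E'
from h import *
o=get_obs();print(o["q"],o["contact_force"])
t=now();print("tip",t[:3,3]-.047*t[:3,2])
M=plan(t,tipt([.448,-.243,.011],11.3),N=4)   # touch
for fx in (.545,): M=plan(M,tipt([fx,-.222,.011],1.5),N=20)
E
```

```text
[-0.7777  0.287  -0.8565  0.1119  0.4281 -0.9074] [-1.0755 -0.462  -1.0454]
tip [ 0.4237 -0.2464  0.0083]
N 4 row [-0.22, -0.01, 0.1, -0.0, 0.01, 0.0] end [ 0.4706 -0.238  -0.03  ] err mm [ 0.4404 -0.3508  0.2871] deg 0.15 mid [ 0.4647 -0.239  -0.0306] min [ 0.4528 -0.2409 -0.0317]
N 20 row [-0.17, 0.01, 0.1, 0.04, -0.0, 0.07] end [ 0.5678 -0.2215 -0.031 ] err mm [0.6703 0.0865 1.2821] deg 0.22 mid [ 0.5237 -0.2269 -0.0305] min [ 0.4754 -0.2368 -0.031 ]
```

{"fn": "drive_tool", "kwargs": {"commands": [[[-0.22,-0.01,0.1,0,0.01,0],[-0.22,-0.01,0.1,0,0.01,0],[-0.22,-0.01,0.1,0,0.01,0],[-0.17,0,0.1,0,0,0],[-0.17,0.01,0.1,0.04,0,0.07],[-0.17,0.01,0.1,0.04,0,0.07],[-0.17,0.01,0.1,0.04,0,0.07],[-0.17,0.01,0.1,0.04,0,0.07],[-0.17,0.01,0.1,0.04,0,0.07],[-0.17,0.01,0.1,0.04,0,0.07],[-0.17,0.01,0.1,0.04,0,0.07],[-0.17,0.01,0.1,0.04,0,0.07]]]}}

```text
time_s: 32.15
eef_pos: [0.5064, -0.2292, -0.0299]
orientation: [-0.169, 2.616, 0.043]
contact_force: [-19.9, -1.7, 15.0]
finger_gap: 0.0857
finger_force: 10.2
```

```bash
cat >> h.py <<'E'
def tray(n="scene"):
    p,d=grab_frame(n);W=cloud(n,d);z=W[...,2];v,u=np.mgrid[:480,:640];hsv=cv2.cvtColor(p,cv2.COLOR_RGB2HSV)
    k=(u>140)&(u<290)&(v>195)&(v<310)&(hsv[...,0]<20)&(hsv[...,1]>110)&(z>.019)&(z<.032)&(hsv[...,2]<110)&(W[...,0]<.80)
    Q=W[k];r=cv2.minAreaRect((Q[:,:2]*1000).astype(np.float32));b=cv2.boxPoints(r);b=b[b[:,0].argsort()]
    print("tray",r,"back corners",b[2:].tolist(),"front",b[:2].tolist());return p,d,W
E
python3 - <<'E'
from h import *
o=get_obs();t=now();print("tip",t[:3,3]-.047*t[:3,2],"az",np.degrees(np.arctan2(t[1,2],t[0,2])),o["contact_force"]);tray()
E
```

```text
tip [ 0.4832 -0.2321  0.0109] az 7.219410801126539 [-19.9042  -1.6945  14.9828]
tray ((594.4227294921875, -235.18641662597656), (206.166748046875, 322.2691345214844), 8.010519027709961) back corners [[674.0453491210938, -61.258941650390625], [718.9552001953125, -380.383544921875]] front [[469.8902893066406, -89.98930358886719], [514.8001098632812, -409.1138916015625]]
```

```bash
python3 - <<'E'
from h import *
M=plan(now(),tipt([.5,-.229,.013],5.8),N=4)
M=plan(M,tipt([.564,-.22,.013],.4),N=13)
E
```

```text
N 4 row [-0.15, 0.01, 0.06, 0.03, -0.0, 0.06] end [ 0.5232 -0.2262 -0.0274] err mm [ 0.1985 -0.4148 -0.2752] deg 0.12 mid [ 0.5192 -0.2269 -0.028 ] min [ 0.5113 -0.2283 -0.0291]
N 13 row [-0.17, 0.01, 0.1, 0.03, -0.0, 0.06] end [ 0.587  -0.2192 -0.0281] err mm [ 0.5415 -0.6012  0.3633] deg 0.36 mid [ 0.5574 -0.2217 -0.0278] min [ 0.5281 -0.2255 -0.0281]
```

{"fn": "drive_tool", "kwargs": {"commands": [[[-0.15,0.01,0.06,0.03,0,0.06],[-0.15,0.01,0.06,0.03,0,0.06],[-0.15,0.01,0.06,0.03,0,0.06],[-0.15,0.01,0.06,0.03,0,0.06],[-0.17,0.01,0.1,0.03,0,0.06],[-0.17,0.01,0.1,0.03,0,0.06],[-0.17,0.01,0.1,0.03,0,0.06],[-0.17,0.01,0.1,0.03,0,0.06],[-0.17,0.01,0.1,0.03,0,0.06],[-0.17,0.01,0.1,0.03,0,0.06],[-0.17,0.01,0.1,0.03,0,0.06],[-0.17,0.01,0.1,0.03,0,0.06],[-0.17,0.01,0.1,0.03,0,0.06],[-0.17,0.01,0.1,0.03,0,0.06]]]}}

```text
time_s: 33.37
eef_pos: [0.5707, -0.22, -0.029]
orientation: [-0.039, 2.622, 0.017]
contact_force: [-11.4, 0.1, 1.9]
finger_gap: 0.0852
finger_force: 5.8
```

```bash
python3 - <<'E'
from h import *
o=get_obs();t=now();print("tip",t[:3,3]-.047*t[:3,2],"az",np.degrees(np.arctan2(t[1,2],t[0,2])),o["contact_force"]);tray()
plan(t,tipt([.57,-.22,.013],.4),N=5)
E
```

```text
tip [ 0.5474 -0.2209  0.0119] az 2.2423506603787375 [-11.43     0.0692   1.8757]
tray ((655.551025390625, -233.92723083496094), (203.40353393554688, 321.53204345703125), 1.1456722021102905) back corners [[754.01806640625, -71.15985107421875], [760.4468994140625, -392.6276550292969]] front [[550.6551513671875, -75.22681427001953], [557.083984375, -396.6946105957031]]
N 5 row [-0.16, -0.0, 0.08, 0.03, -0.01, 0.04] end [ 0.593  -0.2195 -0.0277] err mm [ 0.5046 -0.3208 -0.0345] deg 0.15 mid [ 0.5841 -0.2196 -0.0282] min [ 0.5751 -0.2198 -0.0287]
```

{"fn": "drive_tool", "kwargs": {"commands": [[[-0.16,0,0.08,0.03,-0.01,0.04],[-0.16,0,0.08,0.03,-0.01,0.04],[-0.16,0,0.08,0.03,-0.01,0.04],[-0.14,0,0.08,0,0,0],[-0.1,0,0.06,0,0,0],[0,0,0,0,0,0]]]}}

```text
time_s: 33.92
eef_pos: [0.5912, -0.2192, -0.0285]
orientation: [-0.02, 2.619, 0.01]
contact_force: [-5.6, 1.1, -3.4]
finger_gap: 0.0856
finger_force: 3.1
```

{"fn": "drive_tool", "kwargs": {"commands": [[[-0.07,0,0.04,0,0,0],[-0.07,0,0.04,0,0,0],[0,0,0,0,0,0]]]}}

```text
time_s: 34.17
eef_pos: [0.5917, -0.219, -0.029]
orientation: [-0.017, 2.624, 0.01]
contact_force: [-30.0, 1.1, 18.3]
finger_gap: 0.0855
finger_force: 15.5
```

```bash
python3 - <<'E'
from h import *
o=get_obs();t=now();print("tip",t[:3,3]-.047*t[:3,2],"az",np.degrees(np.arctan2(t[1,2],t[0,2])),o["contact_force"]);tray()
E
```

```text
tip [ 0.5684 -0.2195  0.0118] az 1.1922648982658641 [-29.9838   1.0721  18.2765]
tray ((661.5275268554688, -233.68280029296875), (323.45928955078125, 178.1661376953125), 88.6285171508789) back corners [[746.7141723632812, -397.498291015625], [754.4559936523438, -74.13165283203125]] front [[568.5990600585938, -393.23394775390625], [576.3408813476562, -69.8673095703125]]
```

```bash
cat >> h.py <<'E'
def front(n="scene"):
    p,d=grab_frame(n);W=cloud(n,d);z=W[...,2];hsv=cv2.cvtColor(p,cv2.COLOR_RGB2HSV)
    k=(hsv[...,0]<20)&(hsv[...,1]>110)&(hsv[...,2]<120)&(z>.021)&(z<.031)&(W[...,0]>.5)&(W[...,0]<.61)&(W[...,1]>-.41)&(W[...,1]<-.05)
    Q=W[k];ys=[];xs=[]
    for y in np.arange(-.38,-.07,.02):
        q=Q[abs(Q[:,1]-y)<.01]
        if len(q)>3: ys.append(y);xs.append(np.percentile(q[:,0],10))
    print(n,np.c_[ys,xs].round(4).tolist());f=np.polyfit(ys,xs,1);print("yaw deg",np.degrees(-np.arctan(f[0])),"x@-.235",np.polyval(f,-.235),"y",Q[:,1].min(),Q[:,1].max())
def riserf(n="scene"):
    p,d=grab_frame(n);W=cloud(n,d);z=W[...,2];hsv=cv2.cvtColor(p,cv2.COLOR_RGB2HSV);k=(z>.07)&(z<.08)&(hsv[...,0]<25)&(hsv[...,1]>80)&(W[...,0]>.76)&(W[...,0]<.82)
    Q=W[k];ys=np.arange(-.6,.61,.04);r=[(y,np.percentile(Q[abs(Q[:,1]-y)<.02][:,0],2)) for y in ys if (abs(Q[:,1]-y)<.02).sum()>15];r=np.array(r);f=np.polyfit(r[:,0],r[:,1],1);print(n,"riser yaw",np.degrees(-np.arctan(f[0])),"x@-.235",np.polyval(f,-.235))
E
python3 - <<'E'
from h import *
front();front("side");riserf();riserf("side")
E
```

```text
scene [[-0.38, 0.5798], [-0.36, 0.5812], [-0.34, 0.5809], [-0.32, 0.5811], [-0.3, 0.5797], [-0.28, 0.5816], [-0.26, 0.5795], [-0.24, 0.5795], [-0.22, 0.5791], [-0.16, 0.5771], [-0.14, 0.5789], [-0.12, 0.5785], [-0.1, 0.5786], [-0.08, 0.5794]]
yaw deg 0.4935091671748164 x@-.235 0.5796196553094158 y -0.3946458588583229 -0.07585821515024076
side [[-0.38, 0.5774], [-0.36, 0.5766], [-0.34, 0.577], [-0.32, 0.5757], [-0.3, 0.5762], [-0.28, 0.5767], [-0.26, 0.5761], [-0.24, 0.5763], [-0.22, 0.5753], [-0.2, 0.5779], [-0.08, 0.5972]]
yaw deg -3.0345127212032117 x@-.235 0.5803111834526324 y -0.3993879884583163 -0.083253561556053
scene riser yaw 0.3474255731672575 x@-.235 0.779758396538676
side riser yaw 0.39981951873339644 x@-.235 0.7758830563723983
```

The tray's front edge is 200 mm from the riser face and parallel to it (0.49° against 0.35–0.40°), so it lies flat. I'll back off now.

{"fn": "drive_tool", "kwargs": {"commands": [[[0.1,0,-0.06,0,0,0],[0.2,0,-0.12,0,0,0],[0.4,0,-0.3,0,0,0],[0.4,0,-0.3,0,0,0],[0.4,0,-0.3,0,0,0],[0.2,0,-0.6,0,0,0],[0,0,-0.7,0,0,0],[0,0,-0.7,0,0,0],[0,0,-0.7,0,0,0],[0,0,-0.7,0,0,0],[0,0,-0.7,0,0,0],[0,0,-0.7,0,0,0],[0,0,0,0,0,0],[0,0,0,0,0,0],[0,0,0,0,0,0]]]}}

```text
time_s: 35.67
eef_pos: [0.487, -0.2228, 0.0792]
orientation: [-0.021, 2.613, 0.007]
contact_force: [-0.2, 0.4, 0.6]
finger_gap: 0.0852
finger_force: 0.0
```

```bash
python3 - <<'E'
from h import *
front();riserf()
p,d=grab_frame("scene");q,e=grab_frame("side")
cv2.imwrite("pics/fin.png",np.hstack([cv2.resize(p[160:340,130:440],(465,270),interpolation=cv2.INTER_CUBIC),cv2.resize(q[210:420,290:540],(321,270))])[:,:,::-1])
W=cloud("scene",d);hsv=cv2.cvtColor(p,cv2.COLOR_RGB2HSV);z=W[...,2];v,u=np.mgrid[:480,:640]
k=(u>345)&(u<432)&(v>245)&(v<325)&(z>.08)&(z<.09)&(hsv[...,0]>60);Q=W[k];A=np.c_[2*Q[:,:2],np.ones(len(Q))];s=np.linalg.lstsq(A,(Q[:,:2]**2).sum(1),rcond=None)[0];print("bowl",s[:2])
E
```

```text
scene [[-0.38, 0.5813], [-0.36, 0.5821], [-0.34, 0.5829], [-0.32, 0.5804], [-0.3, 0.5808], [-0.28, 0.5813], [-0.26, 0.5808], [-0.24, 0.5803], [-0.22, 0.5791], [-0.16, 0.5772], [-0.14, 0.5765], [-0.12, 0.5782], [-0.1, 0.5784], [-0.08, 0.58]]
yaw deg 0.8286160067468057 x@-.235 0.5799523815095652 y -0.3935191814161109 -0.07627468989677251
scene riser yaw 0.4000953731479432 x@-.235 0.7800196810025029
bowl [0.6169 0.2664]
```

View pics/fin.png

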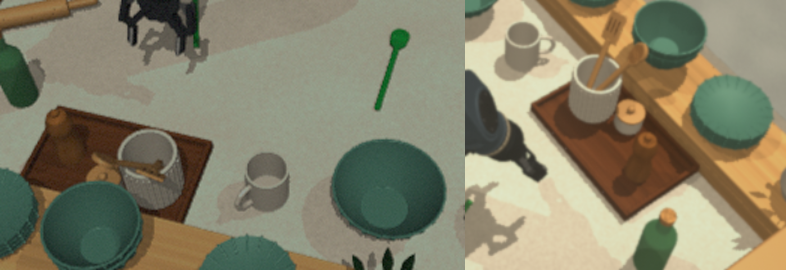

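Everything stands: both utensils are in the crock, mill and salt pot are on the tray, and the bowl is unmoved. The edge fit leaves up to about 2 mm of doubt at the back left corner, so I'll add a short nudge left of centre.

```bash
python3 - <<'E'
from h import *
M=plan(now(),tipt([.53,-.16,.06],.4),.6)
M=plan(M,tipt([.545,-.16,.013],.4),.5)
M=plan(M,tipt([.572,-.16,.013],.4),.2)
E
```

```text
N 8 row [-0.14, 0.31, 0.42, 0.01, 0.0, 0.01] end [ 0.5527 -0.1596  0.0199] err mm [ 0.8302 -0.2621 -0.6133] deg 0.2 mid [ 0.528  -0.183   0.0419] min [ 0.4952 -0.2145  0.0199]
N 5 row [0.08, -0.0, 0.39, -0.0, 0.01, -0.0] end [ 0.5684 -0.1595 -0.0273] err mm [ 0.0744 -0.2939 -0.4084] deg 0.16 mid [ 0.5622 -0.1596 -0.0084] min [ 0.5558 -0.1596 -0.0273]
N 6 row [-0.16, -0.0, 0.09, -0.0, -0.0, -0.0] end [ 0.596  -0.1594 -0.027 ] err mm [-0.4604 -0.4559 -0.6545] deg 0.16 mid [ 0.5868 -0.1594 -0.0271] min [ 0.573  -0.1595 -0.0273]
```

{"fn": "drive_tool", "kwargs": {"commands": [[[-0.14,0.31,0.42,0.01,0,0.01],[-0.14,0.31,0.42,0.01,0,0.01],[-0.14,0.31,0.42,0.01,0,0.01],[-0.14,0.31,0.42,0.01,0,0.01],[-0.14,0.31,0.42,0.01,0,0.01],[-0.14,0.31,0.42,0.01,0,0.01],[-0.14,0.31,0.42,0.01,0,0.01],[-0.14,0.31,0.42,0.01,0,0.01],[0.08,0,0.39,0,0,0],[0.08,0,0.39,0,0,0],[0.08,0,0.39,0,0,0],[0.08,0,0.39,0,0,0],[0.08,0,0.39,0,0,0],[0,0,0,0,0,0]]]}}

```text
time_s: 37.03
eef_pos: [0.5682, -0.1593, -0.0287]
orientation: [-0.008, 2.617, 0.001]
contact_force: [0.1, 0.2, -0.2]
finger_gap: 0.0854
finger_force: 0.0
```

{"fn": "drive_tool", "kwargs": {"commands": [[[-0.16,0,0.09,0,0,0],[-0.16,0,0.09,0,0,0],[-0.16,0,0.09,0,0,0],[-0.16,0,0.09,0,0,0],[-0.1,0,0.06,0,0,0],[0,0,0,0,0,0]]]}}

```text
time_s: 37.53
eef_pos: [0.5905, -0.1598, -0.0257]
orientation: [-0.008, 2.614, -0.001]
contact_force: [-0.4, 0.0, -0.3]
finger_gap: 0.0851
finger_force: 0.2
```

{"fn": "drive_tool", "kwargs": {"commands": [[[-0.07,0,0.04,0,0,0],[-0.07,0,0.04,0,0,0],[0,0,0,0,0,0]]]}}

```text
time_s: 37.78
eef_pos: [0.5921, -0.1592, -0.0268]
orientation: [-0.007, 2.617, 0.001]
contact_force: [-11.1, 1.8, 7.5]
finger_gap: 0.0853
finger_force: 5.4
```

{"fn": "drive_tool", "kwargs": {"commands": [[[-0.05,0,0.03,0,0,0],[-0.05,0,0.03,0,0,0],[0,0,0,0,0,0]]]}}

```text
time_s: 38.03
eef_pos: [0.5923, -0.159, -0.0281]
orientation: [-0.006, 2.621, 0.001]
contact_force: [-21.6, -0.7, 11.2]
finger_gap: 0.0853
finger_force: 10.7
```

{"fn": "drive_tool", "kwargs": {"commands": [[[0.1,0,-0.06,0,0,0],[0.2,0,-0.12,0,0,0],[0.4,0,-0.3,0,0,0],[0.4,0,-0.3,0,0,0],[0.4,0,-0.3,0,0,0],[0.2,0,-0.6,0,0,0],[0,0,-0.7,0,0,0],[0,0,-0.7,0,0,0],[0,0,-0.7,0,0,0],[0,0,-0.7,0,0,0],[0,0,-0.7,0,0,0],[0,0,-0.7,0,0,0],[0,0,0,0,0,0],[0,0,0,0,0,0]]]}}

```text
time_s: 39.2
eef_pos: [0.4861, -0.1607, 0.0806]
orientation: [-0.007, 2.612, -0.003]
contact_force: [0.4, 0.3, 0.0]
finger_gap: 0.0859
finger_force: 0.0
```

```bash
python3 - <<'E'
from h import *
front();p,d=grab_frame("scene");W=cloud("scene",d)
k=(d>0)&(np.hypot(W[...,0]-.68,W[...,1]+.15)<.13)&(W[...,1]>-.27)&(W[...,2]<.3);print("top of utensils",W[k][:,2].max())
o=get_obs();print(o["joint_vel"].round(3),o["contact_force"]);sign_off()
E
```

```text
scene [[-0.38, 0.5805], [-0.36, 0.5823], [-0.34, 0.582], [-0.32, 0.5813], [-0.3, 0.58], [-0.28, 0.5809], [-0.26, 0.5815], [-0.24, 0.5806], [-0.22, 0.5801], [-0.2, 0.5786], [-0.16, 0.5793], [-0.14, 0.5798], [-0.12, 0.5788], [-0.1, 0.5789], [-0.08, 0.5813]]
yaw deg 0.4236020418849844 x@-.235 0.5803936489331879 y -0.39366681769959005 -0.07553179476381558
top of utensils 0.2218960100997351
[0.006 0.017 0.003 0.003 0.002 0.   ] [ 0.5673  0.311  -0.3513]
the job is handed in; nothing more can be done
```

Job done and handed in at about 39 s: the spoon and spatula stand head up in the crock, and the tray is flat against the riser with the crock, mill and salt pot still on it; the bowl measured unmoved, and I touched nothing else on the table.

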